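# Put three tube racks back on their own instruments

### The job

The three tube racks have got onto the wrong instruments: put the square rack on the heater, the round rack on the shaker and the long rack on the chilling plate, each in the middle of its plate, with the square and the long rack squared up with the plate (the long one lengthwise). Park one of the racks on the empty spare stand to make room; never put a rack down on the bench, keep the racks upright, set them down gently without letting them drop, and leave the amber bottle and the tip box where they are.

Things in the scene. Friction and masses are not known exactly. Their poses are not given: they have to be found in the camera images.
- square_rack: Square bare-aluminium tube rack, 54 x 54 mm, 42 mm high, 3 x 3 tube holes, 0.15 to 0.31 kg. Starts on the shaker. x and y run along its sides. Origin: centre of its underside; z up. Its few tubes are fixed in it and their caps stand up to 12 mm above its top (54 mm above the underside in all); its sides are plain and can be pinched anywhere.
- round_rack: Round bare-aluminium tube rack, 58 mm diameter, 42 mm high, a ring of tube holes, 0.14 to 0.28 kg. Starts on the chiller. Origin: centre of its underside; z up. Its few tubes are fixed in it and their caps stand up to 12 mm above its top (54 mm above the underside in all); its sides are plain and can be pinched anywhere.
- long_rack: Long bare-aluminium tube rack, 96 mm (its x) x 38 mm (its y), 42 mm high, two rows of tube holes, 0.17 to 0.34 kg. Starts on the heater. Origin: centre of its underside; z up. Its few tubes are fixed in it and their caps stand up to 12 mm above its top (54 mm above the underside in all); its sides are plain and can be pinched anywhere.
- heater: Dry-bath heater, home of the square rack: white box 122 x 108 mm with a small display on its front (-x) face and a flat square dark plate, 100 x 100 mm, on top. The plate's upper face is 70 mm above the bench. Fixed to the bench. Origin: on the bench directly under the centre of its top; x and y run along its sides, z up.
- shaker: Shaker, home of the round rack: round white tapering foot under a flat round black rubber platform, 110 mm diameter, upper face 60 mm above the bench. The platform does not move. Fixed to the bench. Origin: on the bench directly under the centre of its top; z up.
- chiller: Chilling plate, home of the long rack: low oblong grey block with aluminium cooling fins on its long sides and a flat dark top, 118 mm (its x) x 74 mm (its y), upper face 45 mm above the bench. Fixed to the bench. Origin: on the bench directly under the centre of its top; x and y run along its sides, z up.
- spare: Spare stand, empty at the start: plain square sheet-steel platform, 110 x 110 mm, with a thin black rubber edging, on four short legs, upper face 40 mm above the bench. Fixed to the bench. Origin: on the bench directly under the centre of its top; x and y run along its sides, z up.
- bottle: Amber reagent bottle with a white cap, 52 mm diameter, 110 mm high, standing loose on the bench among the stands; to be left alone. Origin: centre of its underside.
- tip_box: White pipette-tip box, 86 x 64 x 48 mm, loose on the bench among the stands; to be left alone. Origin: centre of its underside.
Mind the look-alikes: they are no part of the job. Leave any pink or yellow look-alike of the long_rack alone.

How it is judged:
By the outcome, as a careful person would: the job done as asked, in the order asked, and still so for the second after the job is handed in, with the robot touching nothing.
It also fails if it takes over 115 s, if anything falls off the work surface, if the arm or the gripper's body presses on something with over 40 N, if the wrist force passes 120 N, or if a joint passes its speed limit or range.

### The arm

A 6-joint arm with a two-finger parallel gripper is mounted at the origin on the work surface. World frame = base frame: x ahead of the robot, y to its left, z up, the work surface at z = 0. Lengths are in m, angles in rad, forces in N, time in s.
With the tool pointing down it reaches from about 0.35 to 0.975 m from the base axis. Payload 4.9 kg.
Tool frame: the origin (TCP) lies midway between the tips of the shut fingers; the grasp point (between the pads) lies 19 mm behind it; z points along the fingers, y is the line along which they close (so a half turn about z gives the same grasp; the last joint's range is limited). The gripper opens to 85 mm and grips with 20 to 120 N. Pads are 22 mm wide; open, the fingers measure 114 mm over their backs; the gripper's body (76 mm by 85 mm) begins 54 mm behind the grasp point. The pads swing forward as they close: fully open they stand 13 mm farther back than shut.
Start: joints at [1.001, 0.053, 1.613, -0, 1.476, -0.119], TCP at [0.272, 0.563, 0.203] pointing down, gripper open.
Joint ranges: [-3.01, 3.01], [-1.01, 2.22], [0.06, 2.58], [-1.02, 4.17], [0.09, 2.62], [-3.14, 3.14]. Speed limits (rad/s): [2.57, 2.57, 3.14, 3.14, 3.14, 3.14].

### API

Orientations are given as a unit quaternion [w, x, y, z].
In Python, from plant import manip gives the robot as it stands.
- The arm moves only by the tool move_arm, never from a script. Its argument "increments" is one flat list of numbers, 5 for each row, row after row: the shift along the tool's x, y, z in mm, then the turn about the tool's z in rad, then the opening, from 0 (shut) to 1 (fully open). In form: [tx, ty, tz, spin, jaw, tx, ty, tz, spin, jaw, ...]. A call has 1 to 8 rows; each row shifts and turns the commanded pose from where the row before left it, along the tool's axes as they then stand; what a row does not reach is not made up. A row lasts 1/12 s, in which the tool goes at most 41.7 mm and 7.16 degrees, less where a joint would pass 70% of its speed; a pose out of reach is approached as far as the arm can. A call with a gripper value outside its range is refused whole. The fingers move at their own pace and stop on an object; the grip force is fixed at half the most. Time passes only in rows, so rows that do not move let the fingers close. It gives the time, the measured TCP pose, the force, the opening and the grip force at its end, in the units of the state.
- manip.state(): the state, without advancing time (a new reading comes with each control period).
- manip.grab_frame(name): name is "scene" or "top"; returns a dict with "image" (400x640x3 uint8, blue, green, red), "fov_y" (degrees; the focal length in pixels is half the picture's height over the tangent of half this angle, whatever the lens; pixels are square), "cx", "cy" (the principal point, pixels), "k1" (the pictures are not rectified: a ray, as slopes to the right and down, at radius r is drawn at 1 + k1 r^2 times it, then the intrinsics apply), "eye" and "rotation" of the camera in the world. Camera axes: x right, y down, z forward; pixel columns grow to the right and rows downward; lengths in m; the calibration is good to about 2 mm. A picture is of the moment at which its call begins. There is no depth.
- manip.job_done(): hands the job in; it is judged then, once.
The state is a dict: "time": time; "joint_pos": joint angles; "joint_vel": joint speeds; "joint_efforts": joint torques, N m; "tool_pos": TCP position; "tool_rot": TCP orientation; "contact_force": force on the tool from outside, world axes, zero at the start; "ft_torque": the same for the moment, N m; "gripper_width": opening from 0.0 (shut) to 1.0 (fully open); "grasp_force": force on a finger pad.
Only numpy, scipy, OpenCV 4.12 (cv2) and the standard library are available. Lean on these libraries where they do the work, as an engineer would, in place of code of your own. Each camera call takes 0.05 s, during which the arm holds its last target. There are 200 camera calls.

## Working session

There is one attempt and no reset: what is moved stays moved. The work goes in short steps, Python scripts to look and compute and a tool call to move; the robot and the scene stay as the last step left them, time stands still between calls to the robot, and variables do not carry over. Pictures are saved under pics/ and viewed, at most 14 in all, crops included, and the job is handed in when it is done.

Besides the shell and the picture viewer there is one more tool, called after "Request:" as name(argument=value, ...) on one line, values as JSON. move_arm: Moves the arm, as the interface text tells. Its arguments: {"type":"object","properties":{"increments":{"type":"array"}},"required":["increments"]}

```bash
mkdir -p pics; ls; cat > h.py <<'E'
import numpy as np, cv2
from plant import manip
def grab(n,save=None):
    f=manip.grab_frame(n)
    if save: cv2.imwrite('pics/'+save,f['image'])
    return f
E
python3 - <<'E'
from h import *
for n in ['top','scene']:
    f=grab(n,n+'0.png'); print({k:(v if k!='image' else v.shape) for k,v in f.items()})
print(manip.state())
E
```

```text
pics
{'image': (400, 640, 3), 'fov_y': 44.0985793627114, 'cx': 317.1812174746084, 'cy': 201.78255365906915, 'k1': 0.024572171217178484, 'eye': array([0.29417662, 0.07240643, 1.16314628]), 'rotation': array([-0.07057983,  0.71749665, -0.68924772,  0.07179574])}
{'image': (400, 640, 3), 'fov_y': 54.011776746217684, 'cx': 317.8145777067148, 'cy': 198.71828352378537, 'k1': -0.08704192793199331, 'eye': array([0.83773855, 0.5415864 , 1.06510594]), 'rotation': array([-0.07139096,  0.28469479,  0.92178637, -0.25330238])}
{'time': 0.1, 'joint_pos': array([ 1.00098715e+00,  5.32850371e-02,  1.61419838e+00, -4.66343130e-06,
        1.47598804e+00, -1.19028399e-01]), 'joint_vel': array([ 2.73479340e-05, -3.18048287e-04, -2.64552656e-03, -1.04729621e-03,
       -3.50883194e-03,  6.63368837e-04]), 'joint_efforts': array([ 3.69681766e-04, -3.94901097e+01, -3.71364176e+01, -1.26715481e-04,
        3.92633054e-03,  1.89020204e-05]), 'tool_pos': array([0.27196657, 0.5620233 , 0.2015647 ]), 'tool_rot': array([-3.15005056e-04,  2.23486577e-01,  9.74706554e-01, -8.85019206e-04]), 'contact_force': array([ 0.07481218, -0.78413025, -0.27371615]), 'ft_torque': array([-0.00167847,  0.04837117, -0.02780544]), 'grasp_force': 0.0, 'gripper_width': 1.0014286318975767}
```

View pics/top0.png

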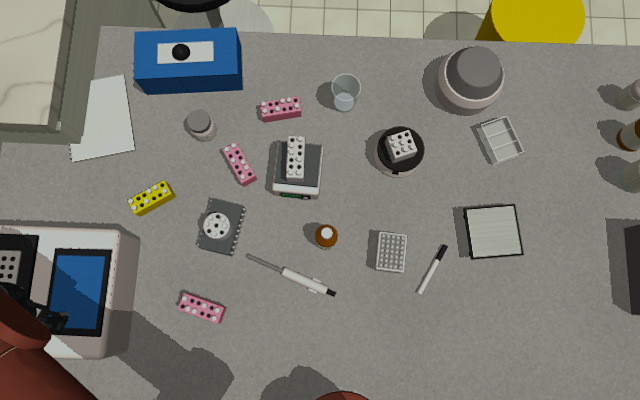

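View pics/scene0.png

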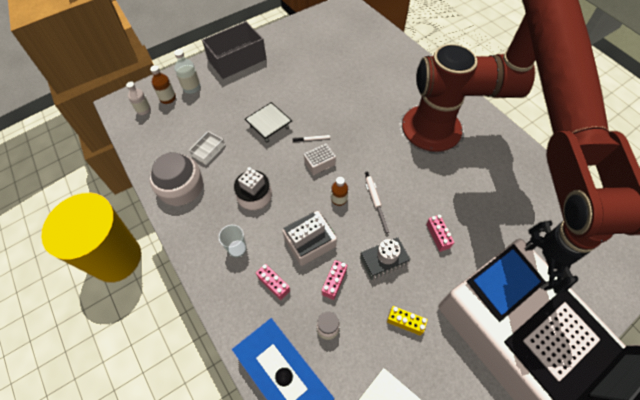

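Top view: the heater at (298,168) carries the bare-aluminium long rack (296,157). The shaker (401,150) carries the square rack, the chiller (221,226) the round rack, and the spare stand (493,231) is empty. Bottle at (326,236), tip box at (391,251). The look-alikes are pink (281,108), (239,164), (201,307) and yellow (151,197). The long rack meant is the uncoloured one at (296,157). Enlarging to confirm and pick points.

```bash
python3 - <<'E'
from h import *
a=cv2.imread('pics/top0.png'); b=cv2.imread('pics/scene0.png')
def crop(im,x0,y0,x1,y1,s):
    c=cv2.resize(im[y0:y1,x0:x1],None,fx=s,fy=s,interpolation=cv2.INTER_CUBIC)
    for x in range((x0+9)//10*10,x1,10):
        L=8 if x%50 else 18; cv2.line(c,(int((x-x0+.5)*s),0),(int((x-x0+.5)*s),L),(0,255,0),1)
        if x%50==0: cv2.putText(c,str(x),(int((x-x0)*s),30),0,.4,(0,255,0),1)
    for y in range((y0+9)//10*10,y1,10):
        L=8 if y%50 else 18; cv2.line(c,(0,int((y-y0+.5)*s)),(L,int((y-y0+.5)*s)),(0,255,0),1)
        if y%50==0: cv2.putText(c,str(y),(20,int((y-y0)*s)),0,.4,(0,255,0),1)
    return c
A=crop(a,190,120,340,260,3.9); B=crop(a,370,120,530,270,3.9)
cv2.imwrite('pics/c1.png',A);cv2.imwrite('pics/c2.png',B);cv2.imwrite('pics/c3.png',crop(b,225,95,415,285,3.1))
E
```

```text
(no output)
```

View pics/c1.png

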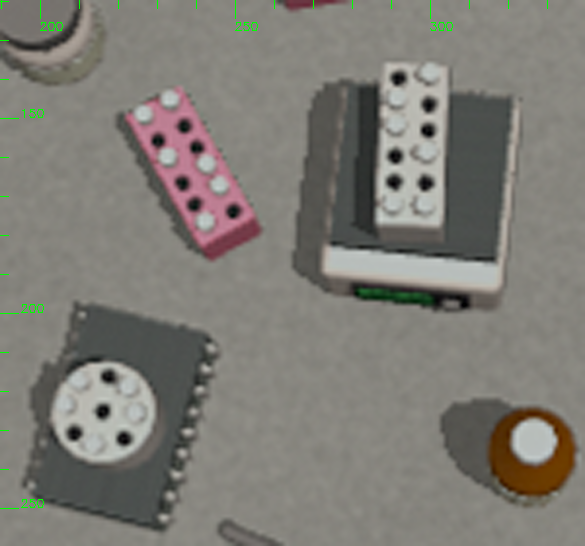

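View pics/c2.png

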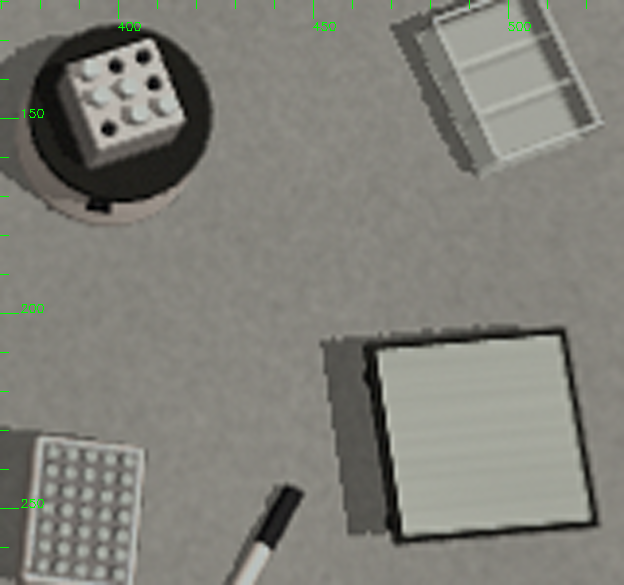

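View pics/c3.png

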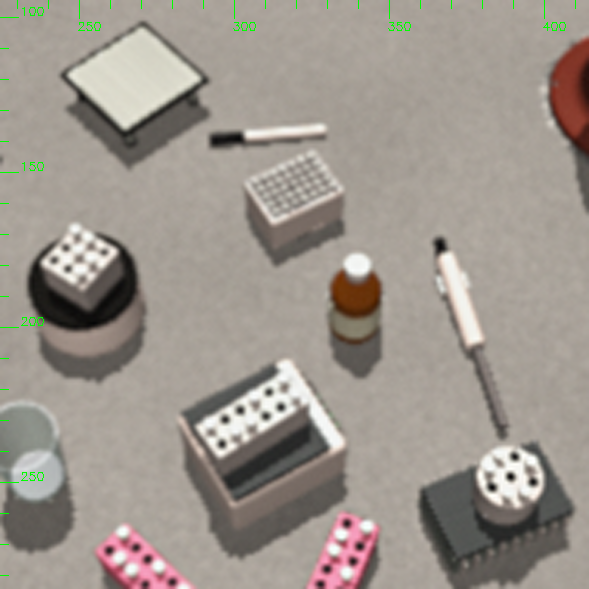

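The crops confirm it: the bare-aluminium long rack lies on the heater plate at top px (296,157), and the square and round racks are on the shaker and chiller. The neighbouring pink (239,164) and yellow racks are look-alikes. Next I fit poses from the corner picks.

```bash
cat >> h.py <<'E'
from scipy.spatial.transform import Rotation as R
from scipy.optimize import least_squares
CAL={'top':(44.0985793627114,317.1812174746084,201.78255365906915,0.024572171217178484,[0.29417662,0.07240643,1.16314628],[-0.07057983,0.71749665,-0.68924772,0.07179574]),
'scene':(54.011776746217684,317.8145777067148,198.71828352378537,-0.08704192793199331,[0.83773855,0.5415864,1.06510594],[-0.07139096,0.28469479,0.92178637,-0.25330238])}
def proj(c,P):
    fov,cx,cy,k,e,q=CAL[c]; f=200/np.tan(np.radians(fov/2)); Rm=R.from_quat(np.roll(q,-1)).as_matrix()
    p=(np.atleast_2d(P)-e)@Rm; s=p[:,:2]/p[:,2:]; s=s*(1+k*(s**2).sum(1,keepdims=True))
    return s*f+[cx,cy]
def unproj(c,uv,z):
    fov,cx,cy,k,e,q=CAL[c]; f=200/np.tan(np.radians(fov/2)); Rm=R.from_quat(np.roll(q,-1)).as_matrix()
    d=(np.atleast_2d(uv)-[cx,cy])/f; s=d.copy()
    for _ in range(20): s=d/(1+k*(s**2).sum(1,keepdims=True))
    r=np.c_[s,np.ones(len(s))]@Rm.T; t=(z-np.array(e)[2])/r[:,2:]
    return (np.array(e)+t*r)[:,:2]
def rect(P,lx,ly):  # corners in cyclic order; fit centre,yaw with given sides
    P=np.array(P); best=None
    for sgn in (1,-1):
      for a in range(4):
        L=np.array([[1,1],[-1,1],[-1,-1],[1,-1]])*[lx/2,ly/2]; L=np.roll(L[::sgn],a,0)
        f=lambda v:((L@np.array([[np.cos(v[2]),np.sin(v[2])],[-np.sin(v[2]),np.cos(v[2])]])+v[:2])-P).ravel()
        for y0 in (0,1.57,3.14,-1.57):
            r=least_squares(f,[*P.mean(0),y0])
            if best is None or r.cost<best.cost-1e-9: best=r
    return best.x,np.sqrt(2*best.cost/4)
E
python3 - <<'E'
from h import *
np.set_printoptions(precision=4,suppress=True)
c1=lambda L:np.array(L)/3.9+[190,120]-.4; c2=lambda L:np.array(L)/3.9+[370,120]-.4; c3=lambda L:np.array(L)/3.1+[225,95]-.35
for n,c,p,z,s in [
('heater','top',c1([(345,82),(518,98),(499,262),(331,244)]),.07,(.1,.1)),
('chiller','top',c1([(83,303),(213,337),(162,525),(30,490)]),.045,(.118,.074)),
('long','top',c1([(383,62),(449,66),(442,228),(376,222)]),.112,(.096,.038)),
('square','top',c2([(66,68),(153,38),(185,118),(93,153)]),.102,(.054,.054)),
('spare','top',c2([(366,345),(565,329),(597,525),(397,543)]),.04,(.11,.11)),
('spare','scene',c3([(143,22),(207,78),(127,135),(63,75)]),.04,(.11,.11)),
('chiller','scene',c3([(540,443),(572,508),(462,567),(422,490)]),.045,(.118,.074))]:
    w=unproj(c,p,z); (v,e)=rect(w,*s); print(n,c,v[:2],np.degrees(v[2]),'rms',e,'sides',np.linalg.norm(w-np.roll(w,-1,0),axis=1))
for n,c,p,z in [('round','top',c1([(104,412),(51,412),(157,412)]),.087),('shaker','top',c2([(121,113),(30,113),(212,113)]),.06),
  ('round','scene',c3([(510,475),(475,475),(545,475)]),.087),('shaker','scene',c3([(83,276)]),.06),('bottle','top',c1([(534,440)]),.11)]:
    w=unproj(c,p,z); print(n,c,w.tolist())
E
```

```text
heater top [0.6058 0.1222] 86.79753075878001 rms 0.0013346230797052754 sides [0.1032 0.1006 0.0986 0.0992]
chiller top [0.4587 0.2925] -11.399264635235262 rms 0.003693961855043898 sides [0.0801 0.114  0.0798 0.114 ]
long top [0.6094 0.1272] 0.03252919281330508 rms 0.0009765449221058969 sides [0.0378 0.0956 0.0373 0.0945]
square top [ 0.652  -0.1091] 111.20696977339102 rms 0.001984884636022873 sides [0.0541 0.0511 0.0574 0.0529]
spare top [ 0.472 -0.33 ] 97.21927299889549 rms 0.0053302280277706116 sides [0.1188 0.1166 0.117  0.1176]
spare scene [ 0.4719 -0.3281] -81.53445354619394 rms 0.004993805913504831 sides [0.1165 0.1162 0.1177 0.1167]
chiller scene [0.4598 0.298 ] 169.81863166997397 rms 0.00364655278093446 sides [0.068  0.1159 0.0791 0.1203]
round top [[0.4525860083150105, 0.29450219792153787], [0.45139731999815647, 0.3242374408382497], [0.45377796120661335, 0.2647333308827525]]
shaker top [[0.6541842532927162, -0.11438229368558986], [0.6519760461395613, -0.060030613618059475], [0.6563770053914276, -0.16870022618379857]]
round scene [[0.4523521877742342, 0.2942062799810661], [0.47746503168815263, 0.27683585580579434], [0.42720553778920534, 0.3116262414552371]]
shaker scene [[0.6531773712212894, -0.11515515625501238]]
bottle top [[0.4431567338344644, 0.05216596841148509]]
```

Fits agree between the two cameras to a few mm. Order: park the long rack on the spare, then square → heater, round → shaker, long → chiller.

```bash
cat >> h.py <<'E'
def pose():
    s=manip.state(); m=R.from_quat(np.roll(s['tool_rot'],-1)).as_matrix(); yy=np.degrees(np.arctan2(m[1,1],m[0,1]))
    return np.array([*s['tool_pos'],yy]),s,m
def plan(wps,start=None,step=40):
    """wps: list of (x,y,z,angle of tool y in world deg); prints rows tx ty tz spin (tool pointing down)"""
    p=pose()[0] if start is None else np.array(start,float)
    k=0
    for w in wps:
        w=np.array(w,float); d=w-p; d[3]=(d[3]+90)%180-90
        n=max(1,int(np.ceil(np.linalg.norm(d[:3])*1000/step)),int(np.ceil(abs(d[3])/7)))
        print('->',w.round(4),n,'rows')
        for i in range(n):
            a=np.radians(p[3]); y=np.array([np.cos(a),np.sin(a)]); x=np.array([-y[1],y[0]])*-1
            x=np.array([-np.sin(a),np.cos(a)])  # tool x = y cross z(down)
            q=(w[:3]-p[:3])/(n-i)*1000; sp=-d[3]/n
            r=[round(float(q[:2]@x),1),round(float(q[:2]@y),1),round(-float(q[2]),1),round(np.radians(sp),3)]
            print(k%8,r); k+=1
            p[:2]+=(r[0]*x+r[1]*y)/1000; p[2]-=r[2]/1000; p[3]-=np.degrees(r[3])
    print('end',p.round(4))
E
python3 - <<'E'
from h import *
p,s,m=pose(); print(p.round(4)); print(m.round(3))
plan([(p[0],p[1],.27,p[3]),(.6094,.1272,.22,90)])
E
```

```text
[ 0.272   0.562   0.2016 64.1722]
[[-0.9    0.436 -0.001]
 [ 0.436  0.9   -0.002]
 [ 0.    -0.002 -1.   ]]
-> [ 0.272   0.562   0.27   64.1722] 2 rows
0 [0.0, 0.0, -34.2, np.float64(-0.0)]
1 [0.0, 0.0, -34.2, np.float64(-0.0)]
-> [ 0.6094  0.1272  0.22   90.    ] 14 rows
2 [-35.2, -17.5, 3.6, np.float64(-0.032)]
3 [-34.7, -18.6, 3.6, np.float64(-0.032)]
4 [-34.0, -19.7, 3.6, np.float64(-0.032)]
5 [-33.4, -20.7, 3.6, np.float64(-0.032)]
6 [-32.7, -21.8, 3.6, np.float64(-0.032)]
7 [-32.0, -22.8, 3.6, np.float64(-0.032)]
0 [-31.3, -23.9, 3.5, np.float64(-0.032)]
1 [-30.5, -24.8, 3.6, np.float64(-0.032)]
2 [-29.6, -25.8, 3.5, np.float64(-0.032)]
3 [-28.8, -26.7, 3.6, np.float64(-0.032)]
4 [-27.9, -27.7, 3.5, np.float64(-0.032)]
5 [-27.1, -28.5, 3.6, np.float64(-0.032)]
6 [-26.1, -29.4, 3.5, np.float64(-0.032)]
7 [-25.2, -30.2, 3.6, np.float64(-0.032)]
end [ 0.6094  0.1272  0.22   89.8407]
```

Request:
move_arm(increments=[0, 0, -34, 0, 1, 0, 0, -34, 0, 1, -35, -17.5, 3.5, -0.032, 1, -35, -18.5, 3.5, -0.032, 1, -34, -19.5, 3.5, -0.032, 1, -33.5, -20.5, 3.5, -0.032, 1, -33, -22, 3.5, -0.032, 1, -32, -23, 3.5, -0.032, 1])

```text
time: 0.77
tool_pos: [0.418, 0.3744, 0.2491]
tool_rot: [-0.0, 0.128, 0.992, -0.0]
contact_force: [0.2, 0.3, -0.1]
gripper_width: 0.996
grasp_force: 0.0
```

Request:
move_arm(increments=[-31, -24, 3.5, -0.032, 1, -30.5, -25, 3.5, -0.032, 1, -29.5, -26, 3.5, -0.032, 1, -29, -27, 3.5, -0.032, 1, -28, -28, 3.5, -0.032, 1, -27, -28.5, 3.5, -0.032, 1, -26, -29, 3.5, -0.032, 1, -25, -30, 3.5, -0.032, 1])

```text
time: 1.43
tool_pos: [0.6102, 0.1254, 0.2209]
tool_rot: [-0.0, 0.001, 1.0, 0.0]
contact_force: [-0.1, 0.1, -0.0]
gripper_width: 0.998
grasp_force: 0.0
```

Request:
move_arm(increments=[0, 0, 0, 0, 1, 0, 0, 0, 0, 1, 0, 0, 0, 0, 1])

```text
time: 1.68
tool_pos: [0.6092, 0.1274, 0.2211]
tool_rot: [-0.001, 0.002, 1.0, 0.0]
contact_force: [-0.1, -0.2, 0.4]
gripper_width: 1.002
grasp_force: 0.0
```

Request:
move_arm(increments=[0, 0, 35, 0, 1, 0, 0, 35, 0, 1, 0, 0, 35, 0, 1, 0, 0, 20, 0, 1, 0, 0, 12, 0, 1, 0, 0, 6, 0, 1, 0, 0, 0, 0, 1, 0, 0, 0, 0, 1])

```text
time: 2.35
tool_pos: [0.6105, 0.1279, 0.0805]
tool_rot: [0.001, 0.001, 1.0, 0.0]
contact_force: [0.2, -0.2, -0.0]
gripper_width: 1.001
grasp_force: 0.0
```

Request:
move_arm(increments=[0, 0, 0, 0, 0.3, 0, 0, 0, 0, 0.3, 0, 0, 0, 0, 0, 0, 0, 0, 0, 0, 0, 0, 0, 0, 0, 0, 0, 0, 0, 0, 0, 0, 0, 0, 0, 0, 0, 0, 0, 0])

```text
time: 3.02
tool_pos: [0.6105, 0.1275, 0.0803]
tool_rot: [0.001, 0.001, 1.0, 0.0]
contact_force: [-1.4, 0.7, 5.3]
gripper_width: 0.409
grasp_force: 59.4
```

Request:
move_arm(increments=[0, 0, -5, 0, 0, 0, 0, -10, 0, 0, 0, 0, -25, 0, 0, 0, 0, -35, 0, 0, 0, 0, -35, 0, 0, 0, 0, -30, 0, 0, 0, 0, 0, 0, 0, 0, 0, 0, 0, 0])

```text
time: 3.68
tool_pos: [0.6109, 0.1272, 0.2217]
tool_rot: [0.003, 0.001, 1.0, 0.0]
contact_force: [-0.0, 0.0, -2.1]
gripper_width: 0.409
grasp_force: 60.1
```

```bash
python3 - <<'E'
from h import *
p,s,m=pose(); print(p.round(4),s['contact_force'],s['gripper_width'])
plan([(.472,-.329,.19,97.4)],step=36)
E
```

```text
[ 0.6109  0.1272  0.2217 89.8327] [-0.01517262  0.03846309 -2.06626067] 0.40856359164633144
-> [ 0.472 -0.329  0.19  97.4  ] 14 rows
0 [9.8, -32.6, 2.3, np.float64(-0.009)]
1 [10.1, -32.5, 2.3, np.float64(-0.009)]
2 [10.4, -32.4, 2.3, np.float64(-0.009)]
3 [10.7, -32.3, 2.3, np.float64(-0.009)]
4 [11.0, -32.3, 2.3, np.float64(-0.009)]
5 [11.3, -32.1, 2.2, np.float64(-0.009)]
6 [11.6, -32.1, 2.3, np.float64(-0.009)]
7 [11.9, -31.9, 2.2, np.float64(-0.009)]
0 [12.1, -31.8, 2.3, np.float64(-0.009)]
1 [12.4, -31.7, 2.2, np.float64(-0.009)]
2 [12.7, -31.6, 2.3, np.float64(-0.009)]
3 [13.0, -31.5, 2.2, np.float64(-0.009)]
4 [13.3, -31.4, 2.3, np.float64(-0.009)]
5 [13.6, -31.3, 2.2, np.float64(-0.009)]
end [ 0.472  -0.329   0.19   97.0519]
```

Request:
move_arm(increments=[5, -16, 0, -0.009, 0, 10, -32, 2.5, -0.009, 0, 10.5, -32.5, 2.5, -0.009, 0, 10.5, -32.5, 2.5, -0.009, 0, 11, -32.5, 2.5, -0.009, 0, 11.5, -32, 2.5, -0.009, 0, 11.5, -32, 2.5, -0.009, 0, 12, -32, 2.5, -0.009, 0])

```text
time: 4.35
tool_pos: [0.5328, -0.1176, 0.198]
tool_rot: [-0.002, -0.035, 0.999, 0.001]
contact_force: [1.2, -0.5, -1.9]
gripper_width: 0.407
grasp_force: 60.2
```

Request:
move_arm(increments=[12, -32, 2.5, -0.009, 0, 12.5, -32, 2.5, -0.009, 0, 12.5, -31.5, 2.5, -0.009, 0, 13, -31.5, 2.5, -0.009, 0, 13.5, -31, 2.5, -0.009, 0, 13.5, -31, 2, -0.009, 0, 6.5, -15.5, 0, 0, 0, 0, 0, 0, 0, 0])

```text
time: 5.02
tool_pos: [0.4684, -0.3303, 0.1833]
tool_rot: [-0.002, -0.059, 0.998, 0.001]
contact_force: [-0.7, 0.7, -1.8]
gripper_width: 0.41
grasp_force: 60.3
```

Request:
move_arm(increments=[0, 0, 0, 0, 0, 0, 0, 0, 0, 0])

```text
time: 5.18
tool_pos: [0.4706, -0.3269, 0.1849]
tool_rot: [-0.001, -0.062, 0.998, 0.001]
contact_force: [-0.2, 0.3, -2.2]
gripper_width: 0.404
grasp_force: 60.3
```

Request:
move_arm(increments=[1, -2, 20, 0, 0, 0, 0, 35, 0, 0, 0, 0, 35, 0, 0, 0, 0, 25, 0, 0, 0, 0, 10, 0, 0, 0, 0, 4, 0, 0, 0, 0, 1, 0, 0, 0, 0, 0, 0, 0])

```text
time: 5.85
tool_pos: [0.4716, -0.3307, 0.0585]
tool_rot: [0.001, -0.062, 0.998, -0.001]
contact_force: [-0.2, -0.1, -1.4]
gripper_width: 0.406
grasp_force: 60.3
```

Request:
move_arm(increments=[0, 0, 1, 0, 0, 0, 0, 1, 0, 0, 0, 0, 0, 0, 0])

```text
time: 6.1
tool_pos: [0.4711, -0.3309, 0.0561]
tool_rot: [0.001, -0.062, 0.998, -0.001]
contact_force: [-0.2, -0.6, -2.6]
gripper_width: 0.409
grasp_force: 60.3
```

Request:
move_arm(increments=[0, 0, 1, 0, 0, 0, 0, 1, 0, 0, 0, 0, 1, 0, 0, 0, 0, 0.5, 0, 0, 0, 0, 0, 0, 0])

```text
time: 6.52
tool_pos: [0.4702, -0.3302, 0.0509]
tool_rot: [-0.0, -0.062, 0.998, 0.0]
contact_force: [-0.5, 0.1, -2.1]
gripper_width: 0.411
grasp_force: 60.3
```

Request:
move_arm(increments=[0, 0, 0.5, 0, 0, 0, 0, 0.5, 0, 0, 0, 0, 0, 0, 0])

```text
time: 6.77
tool_pos: [0.4704, -0.3304, 0.0504]
tool_rot: [-0.0, -0.062, 0.998, -0.0]
contact_force: [-0.4, 0.2, -0.0]
gripper_width: 0.409
grasp_force: 60.6
```

Request:
move_arm(increments=[0, 0, 0.5, 0, 0, 0, 0, 0, 0, 0, 0, 0, 0, 0, 0.6, 0, 0, 0, 0, 1, 0, 0, 0, 0, 1, 0, 0, 0, 0, 1, 0, 0, 0, 0, 1])

```text
time: 7.35
tool_pos: [0.4705, -0.3304, 0.0497]
tool_rot: [0.0, -0.062, 0.998, -0.0]
contact_force: [0.0, -0.5, -0.3]
gripper_width: 1.0
grasp_force: 0.0
```

Request:
move_arm(increments=[0, 0, -10, 0, 1, 0, 0, -30, 0, 1, 0, 0, -40, 0, 1, 0, 0, -40, 0, 1, 0, 0, -30, 0, 1, 0, 0, 0, 0, 1, 0, 0, 0, 0, 1])

```text
time: 7.93
tool_pos: [0.4718, -0.3315, 0.2039]
tool_rot: [0.002, -0.062, 0.998, -0.002]
contact_force: [0.2, 0.6, -0.6]
gripper_width: 1.002
grasp_force: 0.0
```

```bash
python3 - <<'E'
from h import *
f=grab('top','top1.png'); g=grab('scene','scene1.png')
a=cv2.resize(f['image'][110:280,180:540],None,fx=2.2,fy=2.2,interpolation=cv2.INTER_CUBIC); cv2.imwrite('pics/v1.png',a)
p,s,m=pose(); print(p.round(4),s['contact_force'])
plan([(.652,-.1091,.21,111.2)],step=38)
E
```

```text
[ 0.4701 -0.33    0.1992 97.0613] [ 0.40504499  1.4246451  -0.69370695]
-> [ 6.520e-01 -1.091e-01  2.100e-01  1.112e+02] 8 rows
0 [-26.0, 24.6, -1.3, np.float64(-0.031)]
1 [-26.7, 23.8, -1.4, np.float64(-0.031)]
2 [-27.4, 22.9, -1.3, np.float64(-0.031)]
3 [-28.1, 22.1, -1.4, np.float64(-0.031)]
4 [-28.8, 21.2, -1.3, np.float64(-0.031)]
5 [-29.5, 20.3, -1.4, np.float64(-0.031)]
6 [-30.1, 19.4, -1.3, np.float64(-0.031)]
7 [-30.6, 18.4, -1.4, np.float64(-0.031)]
end [ 6.520000e-01 -1.091000e-01  2.100000e-01  1.112707e+02]
```

View pics/v1.png

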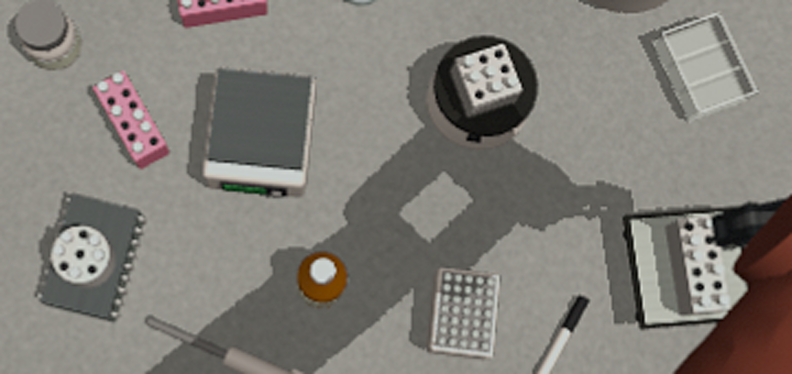

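The picture shows the long rack upright on the spare stand (right, v1 px ~(700,263)). The heater plate is clear, with corners about (218,68), (316,75), (304,170), (208,159). On to the square rack.

Request:
move_arm(increments=[-13, 12.5, 0, 0, 1, -26, 24.5, -1, -0.031, 1, -26.5, 24, -1, -0.031, 1, -27.5, 23, -1, -0.031, 1, -28, 22, -1, -0.031, 1, -29, 21, -1, -0.031, 1, -29.5, 20.5, -1, -0.031, 1, -30, 19.5, -1, -0.031, 1])

```text
time: 8.7
tool_pos: [0.6405, -0.1209, 0.2039]
tool_rot: [-0.002, -0.17, 0.985, 0.001]
contact_force: [0.3, -0.5, 0.3]
gripper_width: 1.001
grasp_force: 0.0
```

Request:
move_arm(increments=[-15.5, 9, -1, -0.031, 1, 0, 0, 0, 0, 1, 0, 0, 0, 0, 1, 0, 0, 0, 0, 1])

```text
time: 9.03
tool_pos: [0.6513, -0.1096, 0.2059]
tool_rot: [-0.002, -0.184, 0.983, 0.0]
contact_force: [0.7, -0.3, 0.4]
gripper_width: 1.001
grasp_force: 0.0
```

```bash
python3 - <<'E'
from h import *
np.set_printoptions(precision=4,suppress=True)
im=cv2.imread('pics/top1.png'); S=4
up=cv2.resize(im[130:215,260:335],None,fx=S,fy=S,interpolation=cv2.INTER_CUBIC)
col=np.median(im[150:175,290:305].reshape(-1,3),0); bg=np.median(im[180:184,290:305].reshape(-1,3),0); print(col,bg)
hsv=cv2.cvtColor(up,cv2.COLOR_BGR2HSV).astype(float); g=up.astype(float)
ref=np.median(hsv[80:180,120:180].reshape(-1,3),0); 
sat=hsv[...,1]-ref[1]
m=((np.abs(g-col).max(2)<22)).astype(np.uint8)*255
m=cv2.morphologyEx(m,cv2.MORPH_OPEN,np.ones((9,9))); cs=max(cv2.findContours(m,0,1)[0],key=cv2.contourArea)
r=cv2.minAreaRect(cs); b=cv2.boxPoints(r); q=cv2.approxPolyDP(cs,12,True)[:,0]
print('rect',r,'poly',q.tolist())
for pts in (b,q):
  if len(pts)==4:
    px=(pts+.5)/S-.5+[260,130]; w=unproj('top',px,.07); print(rect(w,.1,.1),np.degrees(rect(w,.1,.1)[0][2]),np.linalg.norm(w-np.roll(w,-1,0),axis=1))
v=np.array([(218,68),(316,75),(304,170),(208,159)])/2.2-.27+[180,110]
w=unproj('top',v,.07); o=rect(w,.1,.1); print('hand',o,np.degrees(o[0][2]))
# square rack top corners refine from full-res: bright top
p,s,_=pose(); print(p.round(4)); plan([(.652,-.1091,p[2],111.2)])
E
```

```text
[86. 88. 85.] [85.  87.  83.5]
rect ((149.9554443359375, 136.44554138183594), (174.52952575683594, 169.25582885742188), 5.710593223571777) poly [[77, 47], [59, 206], [228, 222], [243, 61]]
(array([0.6053, 0.1245, 3.0863]), np.float64(0.0007096459922423664)) 176.83468735406566 [0.1006 0.1011 0.1005 0.0993]
(array([ 0.6067,  0.1236, -0.0515]), np.float64(0.0027997394457152055)) -2.9483053385445364 [0.0951 0.0967 0.0961 0.0964]
hand (array([0.6063, 0.1212, 1.5103]), np.float64(0.0017929857871932522)) 86.53537721129476
[  0.6513  -0.1096   0.2059 111.2218]
-> [  0.652   -0.1091   0.2059 111.2   ] 1 rows
0 [-0.8, 0.2, -0.0, np.float64(0.0)]
end [  0.652   -0.1091   0.2059 111.2218]
```

Request:
move_arm(increments=[-1, 0, 20, 0, 1, 0, 0, 35, 0, 1, 0, 0, 35, 0, 1, 0, 0, 25, 0, 1, 0, 0, 15, 0, 1, 0, 0, 8, 0, 1, 0, 0, 0, 0, 1, 0, 0, 0, 0, 1])

```text
time: 9.7
tool_pos: [0.6539, -0.1096, 0.0709]
tool_rot: [0.001, -0.184, 0.983, -0.0]
contact_force: [0.3, -0.8, 0.6]
gripper_width: 0.999
grasp_force: 0.0
```

Request:
move_arm(increments=[0, 0, 0, 0, 0.5, 0, 0, 0, 0, 0.5, 0, 0, 0, 0, 0.3, 0, 0, 0, 0, 0, 0, 0, 0, 0, 0, 0, 0, 0, 0, 0, 0, 0, 0, 0, 0])

```text
time: 10.28
tool_pos: [0.6548, -0.1064, 0.0736]
tool_rot: [0.002, -0.185, 0.983, 0.002]
contact_force: [-4.2, 8.1, 11.9]
gripper_width: 0.277
grasp_force: 59.0
```

Request:
move_arm(increments=[0, 0, -5, 0, 0, 0, 0, -10, 0, 0, 0, 0, -25, 0, 0, 0, 0, -35, 0, 0, 0, 0, -35, 0, 0, 0, 0, -20, 0, 0, 0, 0, 0, 0, 0, 0, 0, 0, 0, 0])

```text
time: 10.95
tool_pos: [0.654, -0.1092, 0.201]
tool_rot: [0.001, -0.184, 0.983, -0.001]
contact_force: [-0.5, -0.5, -3.8]
gripper_width: 0.275
grasp_force: 59.1
```

```bash
python3 - <<'E'
from h import *
p,s,m=pose(); print(p.round(4),s['contact_force'],s['gripper_width'])
plan([(.606,.123,p[2],86.9)],step=36)
E
```

```text
[ 6.540000e-01 -1.092000e-01  2.010000e-01  1.112556e+02] [-0.52756377 -0.45894397 -3.81638364] 0.2746472059973294
-> [ 0.606  0.123  0.201 86.9  ] 7 rows
0 [-5.6, 33.4, -0.0, np.float64(0.061)]
1 [-3.6, 33.7, -0.0, np.float64(0.061)]
2 [-1.5, 33.8, -0.0, np.float64(0.061)]
3 [0.5, 33.9, -0.0, np.float64(0.061)]
4 [2.6, 33.8, -0.0, np.float64(0.061)]
5 [4.6, 33.5, -0.0, np.float64(0.061)]
6 [6.7, 33.2, -0.0, np.float64(0.061)]
end [ 0.606   0.123   0.201  86.7903]
```

The jaw width of 0.275 is wrong for a 54 mm rack, so I'm looking before moving on.

```bash
python3 - <<'E'
from h import *
f=grab('top','top2.png'); g=grab('scene','scene2.png')
a=cv2.resize(f['image'][90:200,340:460],None,fx=3.3,fy=3.3,interpolation=cv2.INTER_CUBIC)
b=cv2.resize(g['image'][110:240,200:320],None,fx=3.3,fy=3.3,interpolation=cv2.INTER_CUBIC)
h=max(a.shape[0],b.shape[0]); c=np.zeros((h,a.shape[1]+b.shape[1],3),np.uint8); c[:a.shape[0],:a.shape[1]]=a; c[:b.shape[0],a.shape[1]:]=b
cv2.imwrite('pics/v2.png',c); p,s,m=pose(); print(p.round(4),s['contact_force'],s['gripper_width'])
E
```

```text
[ 6.519000e-01 -1.086000e-01  1.966000e-01  1.112596e+02] [-0.66467503  0.50040542 -3.41253411] 0.2734099483671109
```

View pics/v2.png

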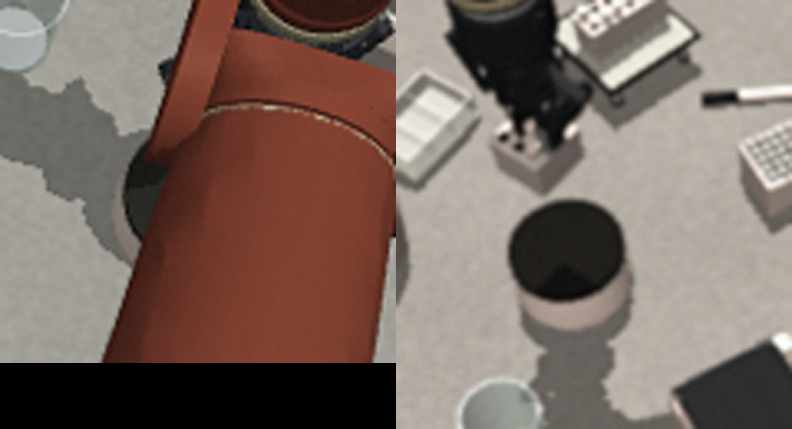

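```bash
python3 - <<'E'
from h import *
g=cv2.imread('pics/scene2.png')
b=cv2.resize(g[108:178,205:280],None,fx=8,fy=8,interpolation=cv2.INTER_LANCZOS4)
# overlay expected rack box if its base is 10 mm below TCP, yaw 21.2
a=np.radians(21.26); Rz=np.array([[np.cos(a),-np.sin(a)],[np.sin(a),np.cos(a)]])
for zb,col in ((.188,(0,255,0)),):
    for h in (0,.042):
        c=np.array([[1,1],[-1,1],[-1,-1],[1,-1]])*.027@Rz.T+[.652,-.1088]
        q=(proj('scene',np.c_[c,np.full(4,zb+h)])-[205,108]+.5)*8
        cv2.polylines(b,[q.astype(np.int32)],True,col,1)
q=(proj('scene',[[.652,-.1088,.1975]])[0]-[205,108]+.5)*8
cv2.circle(b,tuple(q.astype(int)),4,(0,0,255),-1)
cv2.imwrite('pics/v3.png',b)
E
```

```text
(no output)
```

View pics/v3.png

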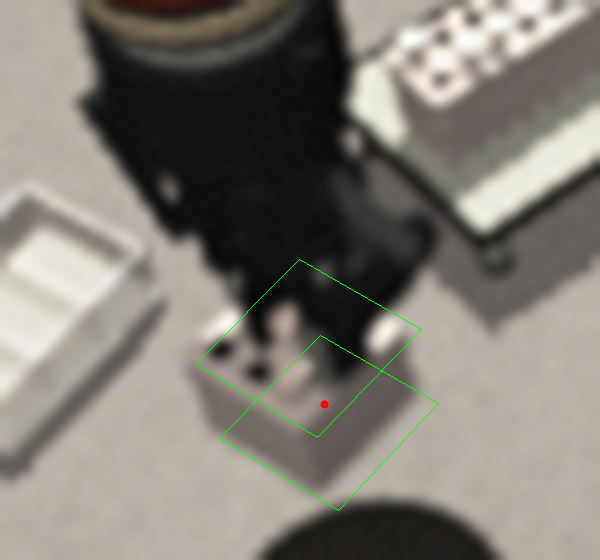

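```bash
python3 - <<'E'
from h import *
np.set_printoptions(precision=4,suppress=True)
a=np.radians(21.2); Rz=np.array([[np.cos(a),-np.sin(a)],[np.sin(a),np.cos(a)]])
c=np.array([[1,1],[-1,1],[-1,-1],[1,-1]])*.027@Rz.T+[.652,-.1091]
for z in (.06,.102): print((proj('scene',np.c_[c,np.full(4,z)])-[225,95]+.35)*3.1)
B=np.array([[325,485],[195,365],[410,360]])/8-.5+[205,108]
for z in (.14,.15,.16,.17,.18,.19): print(z,'bottom front corner',unproj('scene',B[0],z)[0],'top L,R',unproj('scene',B[1:],z+.042).ravel(), np.linalg.norm(np.diff(unproj('scene',B[1:],z+.042),axis=0)))
print('tool centre now',pose()[0])
E
```

```text
[[ 90.7709 312.3525]
 [125.4732 273.5366]
 [ 83.4292 248.0724]
 [ 48.4906 285.8651]]
[[ 83.9623 289.3196]
 [119.8785 249.7347]
 [ 76.6614 223.8585]
 [ 40.5001 262.3646]]
0.14 bottom front corner [ 0.6569 -0.1201] top L,R [ 0.6783 -0.1624  0.6143 -0.1203] 0.07656484374397378
0.15 bottom front corner [ 0.6588 -0.113 ] top L,R [ 0.6801 -0.1544  0.6169 -0.1128] 0.07569784874058862
0.16 bottom front corner [ 0.6608 -0.1058] top L,R [ 0.6819 -0.1464  0.6194 -0.1053] 0.0748308537372035
0.17 bottom front corner [ 0.6627 -0.0987] top L,R [ 0.6837 -0.1384  0.6219 -0.0978] 0.0739638587338184
0.18 bottom front corner [ 0.6647 -0.0915] top L,R [ 0.6856 -0.1305  0.6245 -0.0903] 0.07309686373043318
0.19 bottom front corner [ 0.6666 -0.0844] top L,R [ 0.6874 -0.1225  0.627  -0.0828] 0.07222986872704805
tool centre now [  0.6519  -0.1086   0.1966 111.2596]
```

The scene crop shows the fingers holding the square rack at its top and caps. Both dark holes at v3 px (220,350) and (258,372) are exposed, and the finger tip is at (350,370) on the top face. The grasp is poor, so I'll lower the rack gently onto the shaker, shifted a little to land near its middle, and regrasp.

Request:
move_arm(increments=[-2, 5.5, 10, 0, 0, -2, 5.5, 15, 0, 0, 0, 0, 20, 0, 0, 0, 0, 15, 0, 0, 0, 0, 8, 0, 0, 0, 0, 2, 0, 0, 0, 0, 0, 0, 0, 0, 0, 0, 0, 0])

```text
time: 11.72
tool_pos: [0.6536, -0.0972, 0.1303]
tool_rot: [0.0, -0.185, 0.983, -0.0]
contact_force: [0.9, -0.0, -2.7]
gripper_width: 0.273
grasp_force: 59.1
```

Request:
move_arm(increments=[0, 0, 2, 0, 0, 0, 0, 2, 0, 0, 0, 0, 2, 0, 0, 0, 0, 0, 0, 0])

```text
time: 12.05
tool_pos: [0.6531, -0.0972, 0.1237]
tool_rot: [-0.0, -0.185, 0.983, 0.0]
contact_force: [-0.0, -0.8, -3.0]
gripper_width: 0.277
grasp_force: 59.1
```

Request:
move_arm(increments=[0, 0, 2, 0, 0, 0, 0, 2, 0, 0, 0, 0, 2, 0, 0, 0, 0, 0, 0, 0])

```text
time: 12.38
tool_pos: [0.6527, -0.097, 0.1169]
tool_rot: [-0.001, -0.185, 0.983, 0.0]
contact_force: [-0.8, 0.8, -2.6]
gripper_width: 0.276
grasp_force: 59.1
```

Request:
move_arm(increments=[0, 0, 2, 0, 0, 0, 0, 2, 0, 0, 0, 0, 2, 0, 0, 0, 0, 2, 0, 0, 0, 0, 0, 0, 0])

```text
time: 12.8
tool_pos: [0.6528, -0.097, 0.109]
tool_rot: [-0.0, -0.185, 0.983, 0.0]
contact_force: [0.4, -0.6, -3.4]
gripper_width: 0.278
grasp_force: 59.1
```

```bash
python3 - <<'E'
from h import *
g=grab('scene','scene4.png')['image']; t=grab('top','top4.png')['image']
b=cv2.resize(g[120:210,215:290],None,fx=5.3,fy=5.3,interpolation=cv2.INTER_LANCZOS4)
a=cv2.resize(t[110:200,360:435],None,fx=5.3,fy=5.3,interpolation=cv2.INTER_LANCZOS4)
cv2.imwrite('pics/v4.png',np.hstack([b,a])); print(pose()[0],manip.state()['contact_force'])
E
```

```text
[ 6.53012548e-01 -9.70835762e-02  1.09459585e-01  1.11270196e+02] [ 0.13061915  0.13491247 -3.40983668]
```

View pics/v4.png

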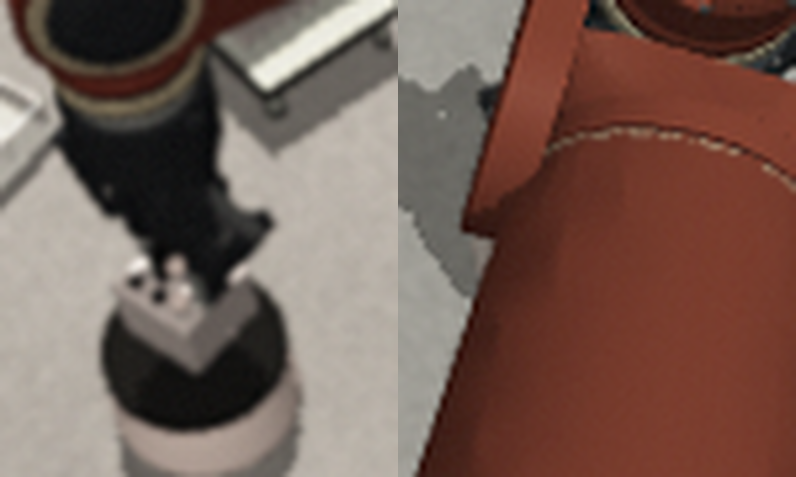

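```bash
python3 - <<'E'
from h import *
np.set_printoptions(precision=4,suppress=True)
B=np.array([[200,373],[116,287],[255,290]])/5.3-.4+[215,120]
for z in (.06,.07,.08,.09): print(z,unproj('scene',B[0],z)[0],unproj('scene',B[1:],z+.042).mean(0),np.linalg.norm(np.diff(unproj('scene',B[1:],z+.042),axis=0)))
a=np.radians(21.26); Rz=np.array([[np.cos(a),-np.sin(a)],[np.sin(a),np.cos(a)]]); print('front corner minus centre',Rz@[.027,.027])
E
```

```text
0.06 [ 0.662  -0.0937] [ 0.6488 -0.1208] 0.07893363133805058
0.07 [ 0.6637 -0.0874] [ 0.6508 -0.1139] 0.0781140576228469
0.08 [ 0.6655 -0.0811] [ 0.6527 -0.1071] 0.07729448390764329
0.09 [ 0.6672 -0.0748] [ 0.6547 -0.1002] 0.07647491019243961
front corner minus centre [0.0154 0.035 ]
```

Request:
move_arm(increments=[0, 0, 2, 0, 0, 0, 0, 2, 0, 0, 0, 0, 2, 0, 0, 0, 0, 0, 0, 0])

```text
time: 13.23
tool_pos: [0.6527, -0.097, 0.103]
tool_rot: [-0.0, -0.185, 0.983, 0.0]
contact_force: [-0.6, 0.2, -2.6]
gripper_width: 0.276
grasp_force: 59.1
```

Request:
move_arm(increments=[0, 0, 2, 0, 0, 0, 0, 2, 0, 0, 0, 0, 2, 0, 0, 0, 0, 0, 0, 0])

```text
time: 13.57
tool_pos: [0.6527, -0.097, 0.097]
tool_rot: [-0.0, -0.185, 0.983, 0.0]
contact_force: [-0.1, 0.2, -2.9]
gripper_width: 0.281
grasp_force: 59.1
```

Request:
move_arm(increments=[0, 0, 1, 0, 0, 0, 0, 1, 0, 0, 0, 0, 1, 0, 0, 0, 0, 1, 0, 0, 0, 0, 0, 0, 0])

```text
time: 13.98
tool_pos: [0.653, -0.0971, 0.0934]
tool_rot: [-0.0, -0.185, 0.983, 0.0]
contact_force: [-0.1, 0.0, -3.2]
gripper_width: 0.273
grasp_force: 59.1
```

Request:
move_arm(increments=[0, 0, 1, 0, 0, 0, 0, 1, 0, 0, 0, 0, 1, 0, 0, 0, 0, 1, 0, 0, 0, 0, 0, 0, 0])

```text
time: 14.4
tool_pos: [0.6529, -0.0971, 0.0894]
tool_rot: [-0.0, -0.185, 0.983, 0.0]
contact_force: [0.1, -0.4, -3.0]
gripper_width: 0.274
grasp_force: 59.1
```

Request:
move_arm(increments=[0, 0, 1, 0, 0, 0, 0, 1, 0, 0, 0, 0, 1, 0, 0, 0, 0, 0, 0, 0])

```text
time: 14.73
tool_pos: [0.6529, -0.0971, 0.0864]
tool_rot: [-0.0, -0.185, 0.983, 0.0]
contact_force: [0.5, -0.5, -3.5]
gripper_width: 0.277
grasp_force: 59.1
```

Request:
move_arm(increments=[0, 0, 1, 0, 0, 0, 0, 1, 0, 0, 0, 0, 1, 0, 0, 0, 0, 0, 0, 0])

```text
time: 15.07
tool_pos: [0.6529, -0.0971, 0.0833]
tool_rot: [-0.0, -0.185, 0.983, 0.0]
contact_force: [0.5, -0.3, -3.0]
gripper_width: 0.276
grasp_force: 59.1
```

Request:
move_arm(increments=[0, 0, 1, 0, 0, 0, 0, 1, 0, 0, 0, 0, 1, 0, 0, 0, 0, 0, 0, 0])

```text
time: 15.4
tool_pos: [0.6529, -0.0971, 0.0804]
tool_rot: [-0.0, -0.185, 0.983, 0.0]
contact_force: [0.1, 0.1, -1.9]
gripper_width: 0.276
grasp_force: 59.1
```

Request:
move_arm(increments=[0, 0, 1, 0, 0, 0, 0, 0, 0, 0, 0, 0, 0, 0, 0])

```text
time: 15.65
tool_pos: [0.6531, -0.0971, 0.0796]
tool_rot: [-0.0, -0.185, 0.983, 0.0]
contact_force: [1.1, 0.3, -3.1]
gripper_width: 0.277
grasp_force: 59.1
```

Request:
move_arm(increments=[0, 0, 1, 0, 0, 0, 0, 1, 0, 0, 0, 0, 0, 0, 0])

```text
time: 15.9
tool_pos: [0.653, -0.0971, 0.0774]
tool_rot: [-0.0, -0.185, 0.983, 0.0]
contact_force: [0.6, 0.8, -3.7]
gripper_width: 0.28
grasp_force: 59.1
```

Request:
move_arm(increments=[0, 0, 1, 0, 0, 0, 0, 1, 0, 0, 0, 0, 0, 0, 0])

```text
time: 16.15
tool_pos: [0.6529, -0.0971, 0.0754]
tool_rot: [-0.0, -0.185, 0.983, 0.0]
contact_force: [0.5, 0.3, -2.6]
gripper_width: 0.278
grasp_force: 59.1
```

Request:
move_arm(increments=[0, 0, 1, 0, 0, 0, 0, 1, 0, 0, 0, 0, 0, 0, 0])

```text
time: 16.4
tool_pos: [0.6531, -0.0972, 0.0737]
tool_rot: [-0.0, -0.185, 0.983, -0.0]
contact_force: [-0.1, 0.6, -2.4]
gripper_width: 0.279
grasp_force: 59.2
```

Request:
move_arm(increments=[0, 0, 1, 0, 0, 0, 0, 0, 0, 0])

```text
time: 16.57
tool_pos: [0.6532, -0.0972, 0.0736]
tool_rot: [0.0, -0.185, 0.983, -0.0]
contact_force: [-3.0, 0.3, 2.1]
gripper_width: 0.274
grasp_force: 59.8
```

Request:
move_arm(increments=[0, 0, 1, 0, 0, 0, 0, 0, 0, 0])

```text
time: 16.73
tool_pos: [0.6533, -0.0972, 0.0736]
tool_rot: [-0.0, -0.185, 0.983, -0.0]
contact_force: [-5.5, 0.6, 7.6]
gripper_width: 0.278
grasp_force: 61.3
```

Request:
move_arm(increments=[0, 0, 0.5, 0, 0, 0, 0, 0, 0, 0.3, 0, 0, 0, 0, 0.34, 0, 0, 0, 0, 0.38, 0, 0, 0, 0, 0.42, 0, 0, 0, 0, 0.46, 0, 0, 0, 0, 0.5, 0, 0, 0, 0, 0.55])

```text
time: 17.4
tool_pos: [0.6531, -0.0969, 0.0709]
tool_rot: [-0.0, -0.185, 0.983, 0.0]
contact_force: [0.6, 0.4, 4.7]
gripper_width: 0.552
grasp_force: 3.5
```

Request:
move_arm(increments=[0, 0, 0, 0, 0.6, 0, 0, 0, 0, 0.65, 0, 0, 0, 0, 0.7, 0, 0, 0, 0, 0.8, 0, 0, 0, 0, 0.9, 0, 0, 0, 0, 1, 0, 0, 0, 0, 1, 0, 0, 0, 0, 1])

```text
time: 18.07
tool_pos: [0.6531, -0.0971, 0.0712]
tool_rot: [-0.0, -0.185, 0.983, -0.0]
contact_force: [0.1, 0.0, -0.8]
gripper_width: 1.003
grasp_force: 0.0
```

Request:
move_arm(increments=[0, 0, -10, 0, 1, 0, 0, -30, 0, 1, 0, 0, -40, 0, 1, 0, 0, -40, 0, 1, 0, 0, -20, 0, 1, 0, 30, 0, 0, 1, 0, 40, 0, 0, 1, 0, 40, 0, 0, 1])

```text
time: 18.73
tool_pos: [0.6133, 0.0057, 0.2131]
tool_rot: [0.001, -0.183, 0.983, -0.0]
contact_force: [0.1, 1.1, -0.1]
gripper_width: 1.002
grasp_force: 0.0
```

Request:
move_arm(increments=[0, 40, 0, 0, 1, 0, 30, 0, 0, 1, 0, 20, 0, 0, 1])

```text
time: 18.98
tool_pos: [0.5794, 0.0919, 0.2124]
tool_rot: [0.001, -0.186, 0.983, 0.0]
contact_force: [1.2, -1.6, 0.2]
gripper_width: 1.001
grasp_force: 0.0
```

```bash
python3 - <<'E'
from h import *
g=grab('scene','scene5.png')['image']; t=grab('top','top5.png')['image']
b=cv2.resize(g[155:220,225:290],None,fx=6,fy=6,interpolation=cv2.INTER_CUBIC)
a=cv2.resize(t[115:180,368:433],None,fx=6,fy=6,interpolation=cv2.INTER_CUBIC)
cv2.imwrite('pics/v5.png',np.hstack([b,a])); print(pose()[0].round(4))
E
```

```text
[5.797000e-01 9.200000e-02 2.124000e-01 1.115038e+02]
```

View pics/v5.png

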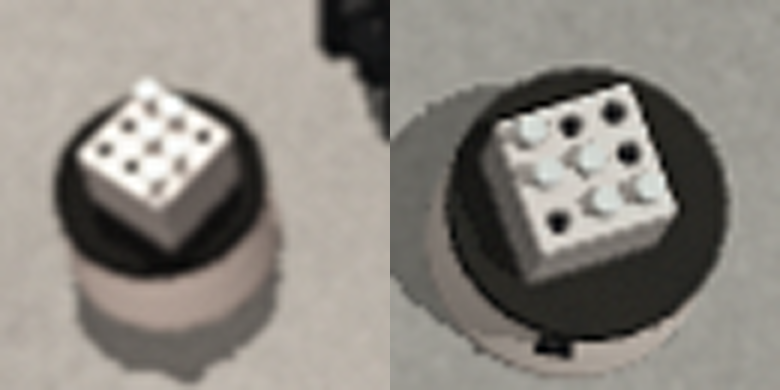

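The square rack stands flat and upright on the shaker, top-face corners in v5 at about (495,125), (630,85), (678,207), (540,253). The first grip was near its top edge, so I'll regrasp about 10 mm lower.

```bash
python3 - <<'E'
from h import *
np.set_printoptions(precision=4,suppress=True)
T=np.array([(495,125),(630,85),(678,207),(540,253)])-[390,0]; T=T/6-.4+[368,115]
S=np.array([(150,82),(232,140),(157,212),(78,152)])/6-.4+[225,155]
for c,p in (('top',T),('scene',S)):
    w=unproj(c,p,.102); o=rect(w,.054,.054); print(c,o,np.degrees(o[0][2])%90,np.linalg.norm(w-np.roll(w,-1,0),axis=1))
p=pose()[0]; plan([(.650,-.112,.20,108)],step=40)
E
```

```text
top (array([ 0.6548, -0.1063,  1.9246]), np.float64(0.0014015696084496573)) 20.26960251366242 [0.0537 0.0506 0.0551 0.0523]
scene (array([ 0.6555, -0.1043, -1.2726]), np.float64(0.001106244541360765)) 17.088090234428563 [0.0562 0.0533 0.0549 0.0524]
-> [  0.65   -0.112   0.2   108.   ] 6 rows
0 [1.6, -35.9, 2.1, np.float64(0.01)]
1 [1.2, -35.9, 2.1, np.float64(0.01)]
2 [0.8, -36.0, 2.0, np.float64(0.01)]
3 [0.5, -36.0, 2.1, np.float64(0.01)]
4 [0.1, -35.9, 2.0, np.float64(0.01)]
5 [-0.3, -36.0, 2.1, np.float64(0.01)]
end [  0.65    -0.112    0.2    108.0661]
```

Request:
move_arm(increments=[0, -25, 0, 0, 1, 0, -38, 2, 0, 1, 1, -38, 2, 0, 1, 0, -38, 2, 0, 1, 1, -38, 2, 0, 1, 0, -34, 2, 0.035, 1, 0, 0, 0, 0, 1, 0, 0, 0, 0, 1])

```text
time: 19.75
tool_pos: [0.6555, -0.111, 0.2011]
tool_rot: [-0.0, -0.165, 0.986, -0.0]
contact_force: [0.2, 0.0, -0.3]
gripper_width: 0.997
grasp_force: 0.0
```

```bash
python3 - <<'E'
from h import *
plan([(.655,-.1055,.2,109.5),(.655,-.1055,.063,109.5)],step=40)
print(pose()[0])
E
```

```text
-> [ 6.550e-01 -1.055e-01  2.000e-01  1.095e+02] 1 rows
0 [-1.4, 5.4, 1.1, np.float64(-0.008)]
-> [ 6.550e-01 -1.055e-01  6.300e-02  1.095e+02] 4 rows
1 [0.0, -0.0, 34.3, np.float64(0.0)]
2 [0.0, -0.0, 34.2, np.float64(0.0)]
3 [0.0, -0.0, 34.3, np.float64(0.0)]
4 [0.0, -0.0, 34.2, np.float64(0.0)]
end [ 6.550000e-01 -1.055000e-01  6.300000e-02  1.095067e+02]
[  0.65546275  -0.11103657   0.20112716 109.04828877]
```

Request:
move_arm(increments=[-1.5, 5.5, 5, -0.008, 1, 0, 0, 30, 0, 1, 0, 0, 35, 0, 1, 0, 0, 35, 0, 1, 0, 0, 20, 0, 1, 0, 0, 10, 0, 1, 0, 0, 4, 0, 1, 0, 0, 0, 0, 1])

```text
time: 20.42
tool_pos: [0.6547, -0.1015, 0.0622]
tool_rot: [-0.0, -0.172, 0.985, 0.0]
contact_force: [0.8, -0.4, 0.1]
gripper_width: 1.0
grasp_force: 0.0
```

Request:
move_arm(increments=[0, 0, 0, 0, 0.75, 0, 0, 0, 0, 0.7, 0, 0, 0, 0, 0.65, 0, 0, 0, 0, 0.6, 0, 0, 0, 0, 0.6, 0, 0, 0, 0, 0.6])

```text
time: 20.92
tool_pos: [0.6568, -0.1034, 0.0654]
tool_rot: [0.002, -0.171, 0.985, -0.001]
contact_force: [0.4, -0.5, 5.6]
gripper_width: 0.61
grasp_force: 47.6
```

Request:
move_arm(increments=[0, 0, 0, 0, 0.55, 0, 0, 0, 0, 0.55, 0, 0, 0, 0, 0.55])

```text
time: 21.17
tool_pos: [0.6568, -0.1035, 0.0656]
tool_rot: [0.002, -0.171, 0.985, -0.001]
contact_force: [-1.0, -1.2, 6.0]
gripper_width: 0.602
grasp_force: 61.5
```

Correct grasp this time: width 0.602 with 61 N. Lifting.

Request:
move_arm(increments=[0, 0, 0, 0, 0.45, 0, 0, -5, 0, 0.45, 0, 0, -10, 0, 0.45, 0, 0, -25, 0, 0.45, 0, 0, -35, 0, 0.45, 0, 0, -35, 0, 0.45, 0, 0, -20, 0, 0.45, 0, 0, 0, 0, 0.45])

```text
time: 21.83
tool_pos: [0.658, -0.1031, 0.2]
tool_rot: [0.005, -0.171, 0.985, -0.002]
contact_force: [-0.1, -0.8, -1.9]
gripper_width: 0.604
grasp_force: 63.6
```

```bash
python3 - <<'E'
from h import *
p,s,m=pose(); print(p.round(4),s['contact_force'],s['gripper_width'],s['grasp_force'])
g=grab('scene','scene6.png')['image']
b=cv2.resize(g[110:210,205:305],None,fx=5,fy=5,interpolation=cv2.INTER_CUBIC);cv2.imwrite('pics/v6.png',b)
p=pose()[0]
plan([(.606,.123,p[2],86.9)],step=36)
E
```

```text
[ 6.580000e-01 -1.031000e-01  2.000000e-01  1.097262e+02] [-0.06169236 -0.77464731 -1.86598465] 0.603763002397363 63.55067253112793
-> [ 0.606  0.123  0.196 86.9  ] 7 rows
0 [-4.1, 32.8, -0.0, np.float64(0.057)]
1 [-2.2, 33.0, -0.0, np.float64(0.057)]
2 [-0.3, 33.0, -0.0, np.float64(0.057)]
3 [1.5, 33.0, -0.0, np.float64(0.057)]
4 [3.4, 32.9, -0.0, np.float64(0.057)]
5 [5.3, 32.6, -0.0, np.float64(0.057)]
6 [7.2, 32.3, -0.0, np.float64(0.057)]
end [ 0.606   0.123   0.196  86.8611]
```

View pics/v6.png

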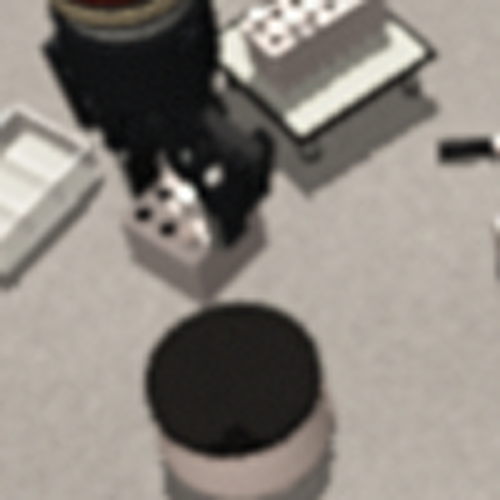

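Request:
move_arm(increments=[-2, 16.5, 0, 0, 0.45, -4, 33, 0, 0.057, 0.45, -2, 33, 0, 0.057, 0.45, -0.5, 33, 0, 0.057, 0.45, 1.5, 33, 0, 0.057, 0.45, 3.5, 33, 0, 0.057, 0.45, 5, 32.5, 0, 0.057, 0.45, 3.5, 16, 0, 0.057, 0.45])

```text
time: 22.55
tool_pos: [0.6008, 0.1273, 0.1881]
tool_rot: [-0.004, 0.027, 1.0, 0.001]
contact_force: [-0.5, -0.3, -3.5]
gripper_width: 0.602
grasp_force: 63.6
```

Request:
move_arm(increments=[0, 0, 0, 0, 0.45, 0, 0, 0, 0, 0.45, 0, 0, 0, 0, 0.45])

```text
time: 22.8
tool_pos: [0.6031, 0.1231, 0.1897]
tool_rot: [-0.002, 0.027, 1.0, -0.0]
contact_force: [-0.6, 0.3, -2.5]
gripper_width: 0.6
grasp_force: 63.6
```

```bash
python3 - <<'E'
from h import *
p,s,m=pose(); print(p.round(4),s['contact_force'],s['gripper_width'],m[:,2])
plan([(.6075,.123,p[2],86.9)],step=36)
E
```

```text
[ 0.6031  0.1231  0.1897 86.9045] [-0.60406805  0.25872106 -2.53561384] 0.6003786116189649 [-3.82280781e-03 -7.01609607e-04 -9.99992447e-01]
-> [ 0.6075  0.123   0.1897 86.9   ] 1 rows
0 [-4.4, 0.1, -0.0, np.float64(0.0)]
end [ 0.6075  0.123   0.1897 86.9045]
```

Request:
move_arm(increments=[-4.5, 0, 10, 0, 0.45, 0, 0, 30, 0, 0.45, 0, 0, 30, 0, 0.45, 0, 0, 20, 0, 0.45, 0, 0, 10, 0, 0.45, 0, 0, 4, 0, 0.45, 0, 0, 0, 0, 0.45, 0, 0, 0, 0, 0.45])

```text
time: 23.47
tool_pos: [0.61, 0.1229, 0.0894]
tool_rot: [0.001, 0.028, 1.0, 0.0]
contact_force: [-0.0, -0.2, -1.9]
gripper_width: 0.6
grasp_force: 63.6
```

Request:
move_arm(increments=[0, 0, 1, 0, 0.45, 0, 0, 1, 0, 0.45, 0, 0, 1, 0, 0.45, 0, 0, 1, 0, 0.45, 0, 0, 0, 0, 0.45, 0, 0, 0, 0, 0.45])

```text
time: 23.97
tool_pos: [0.6089, 0.1232, 0.0843]
tool_rot: [0.0, 0.027, 1.0, 0.0]
contact_force: [0.4, -1.1, -2.6]
gripper_width: 0.601
grasp_force: 63.6
```

Request:
move_arm(increments=[0, 0, 1, 0, 0.45, 0, 0, 1, 0, 0.45, 0, 0, 0, 0, 0.45])

```text
time: 24.22
tool_pos: [0.6087, 0.1232, 0.0819]
tool_rot: [-0.0, 0.027, 1.0, -0.0]
contact_force: [-0.0, -0.7, -3.6]
gripper_width: 0.604
grasp_force: 63.6
```

Request:
move_arm(increments=[1, 0, 1, 0, 0.45, 0, 0, 1, 0, 0.45, 0, 0, 1, 0, 0.45, 0, 0, 1, 0, 0.45, 0, 0, 0, 0, 0.45, 0, 0, 0, 0, 0.45])

```text
time: 24.72
tool_pos: [0.6078, 0.1232, 0.0781]
tool_rot: [-0.0, 0.027, 1.0, -0.0]
contact_force: [-0.2, 0.1, -3.5]
gripper_width: 0.602
grasp_force: 63.6
```

Request:
move_arm(increments=[0, 0, 1, 0, 0.45, 0, 0, 0.5, 0, 0.45, 0, 0, 0, 0, 0.45, 0, 0, 0, 0, 0.45])

```text
time: 25.05
tool_pos: [0.6079, 0.1232, 0.0766]
tool_rot: [-0.0, 0.027, 1.0, -0.0]
contact_force: [0.1, 0.2, -3.1]
gripper_width: 0.598
grasp_force: 63.6
```

Request:
move_arm(increments=[0, 0, 0.5, 0, 0.45, 0, 0, 0, 0, 0.45, 0, 0, 0, 0, 0.45])

```text
time: 25.3
tool_pos: [0.6079, 0.1232, 0.0762]
tool_rot: [-0.0, 0.027, 1.0, -0.0]
contact_force: [0.4, 0.1, -2.9]
gripper_width: 0.602
grasp_force: 63.6
```

Request:
move_arm(increments=[0, 0, 0.5, 0, 0.45, 0, 0, 0.5, 0, 0.45, 0, 0, 0, 0, 0.45, 0, 0, 0, 0, 0.45])

```text
time: 25.63
tool_pos: [0.608, 0.1233, 0.0757]
tool_rot: [0.0, 0.027, 1.0, 0.0]
contact_force: [-2.1, -0.7, 0.2]
gripper_width: 0.605
grasp_force: 64.1
```

Request:
move_arm(increments=[0, 0, 0.5, 0, 0.45, 0, 0, 0, 0, 0.45, 0, 0, 0, 0, 0.45])

```text
time: 25.88
tool_pos: [0.6081, 0.1233, 0.0757]
tool_rot: [0.0, 0.027, 1.0, 0.0]
contact_force: [-3.9, 0.1, 4.8]
gripper_width: 0.605
grasp_force: 64.6
```

Touched down. Releasing, lifting, and checking with an enlarged top view.

Request:
move_arm(increments=[0, 0, 0, 0, 0.65, 0, 0, 0, 0, 0.7, 0, 0, 0, 0, 0.8, 0, 0, 0, 0, 1, 0, 0, 0, 0, 1, 0, 0, 0, 0, 1])

```text
time: 26.38
tool_pos: [0.608, 0.1232, 0.0746]
tool_rot: [0.0, 0.027, 1.0, -0.0]
contact_force: [-0.2, -0.9, 0.1]
gripper_width: 1.001
grasp_force: 0.0
```

Request:
move_arm(increments=[0, 0, -10, 0, 1, 0, 0, -30, 0, 1, 0, 0, -40, 0, 1, 0, 0, -35, 0, 1, 0, 0, -10, 0, 1, 0, 0, 0, 0, 1])

```text
time: 26.88
tool_pos: [0.6108, 0.1235, 0.2062]
tool_rot: [0.005, 0.027, 1.0, 0.001]
contact_force: [-0.4, 0.7, 0.4]
gripper_width: 0.999
grasp_force: 0.0
```

```bash
python3 - <<'E'
from h import *
p=pose()[0]; print(p.round(4))
plan([(.4525,.2944,.19,79)],step=38)
E
```

```text
[ 0.6108  0.1235  0.2062 86.8676]
-> [ 0.4525  0.2944  0.19   79.    ] 7 rows
0 [23.9, 23.1, 2.3, np.float64(0.02)]
1 [24.4, 22.7, 2.3, np.float64(0.02)]
2 [24.8, 22.2, 2.3, np.float64(0.02)]
3 [25.3, 21.7, 2.3, np.float64(0.02)]
4 [25.7, 21.1, 2.3, np.float64(0.02)]
5 [26.1, 20.6, 2.4, np.float64(0.02)]
6 [26.5, 20.1, 2.3, np.float64(0.02)]
end [ 0.4525  0.2944  0.19   78.8462]
```

Request:
move_arm(increments=[12, 11.5, 0, 0, 1, 24, 23, 2.5, 0.02, 1, 24.5, 22.5, 2.5, 0.02, 1, 25, 22, 2.5, 0.02, 1, 25.5, 21.5, 2.5, 0.02, 1, 25.5, 21, 2.5, 0.02, 1, 26, 20.5, 2.5, 0.02, 1, 13.5, 10, 2.5, 0.02, 1])

```text
time: 27.55
tool_pos: [0.4443, 0.2949, 0.179]
tool_rot: [-0.003, 0.096, 0.995, -0.001]
contact_force: [0.3, 0.4, -0.6]
gripper_width: 0.998
grasp_force: 0.0
```

Request:
move_arm(increments=[0, 0, 0, 0, 1, 0, 0, 0, 0, 1, 0, 0, 0, 0, 1])

```text
time: 27.8
tool_pos: [0.4483, 0.2926, 0.1808]
tool_rot: [-0.001, 0.097, 0.995, -0.001]
contact_force: [0.6, -0.5, 0.7]
gripper_width: 1.003
grasp_force: 0.0
```

```bash
python3 - <<'E'
from h import *
p=pose()[0]; print(p.round(4))
plan([(.4525,.2944,p[2],79)],step=38)
a=grab('top','top7.png')['image']; g=grab('scene','scene7.png')['image']
A=cv2.resize(a[115:215,250:350],None,fx=4,fy=4,interpolation=cv2.INTER_CUBIC); B=cv2.resize(g[190:290,270:370],None,fx=4,fy=4,interpolation=cv2.INTER_CUBIC)
cv2.imwrite('pics/v7.png',np.hstack([A,B]))
E
```

```text
[ 0.4483  0.2926  0.1808 78.8591]
-> [ 0.4525  0.2944  0.1808 79.    ] 1 rows
0 [-3.8, 2.6, -0.0, np.float64(-0.002)]
end [ 0.4525  0.2944  0.1808 78.9737]
```

View pics/v7.png

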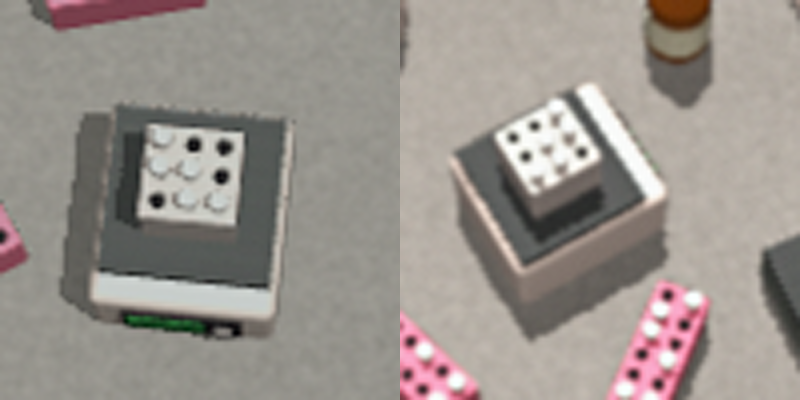

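v7: the square rack stands on the heater plate. Plate corners in the top half are (116,105), (293,120), (273,285), (97,272), and the rack top is (142,125), (243,131), (237,226), (138,220). I'll compute the centring and pick up the round rack.

```bash
python3 - <<'E'
from h import *
np.set_printoptions(precision=4,suppress=True)
t=lambda L:np.array(L)/4-.4+[250,115]; s=lambda L:(np.array(L)-[400,0])/4-.4+[270,190]
for c,p,z,d in [('top',t([(116,105),(293,120),(273,285),(97,272)]),.07,.1),('top',t([(142,125),(243,131),(237,226),(138,220)]),.112,.054),
 ('scene',s([(450,157),(577,90),(645,200),(525,263)]),.07,.1),('scene',s([(495,130),(557,98),(602,157),(540,192)]),.112,.054)]:
    w=unproj(c,p,z); o=rect(w,d,d); print(c,o[0][:2],np.degrees(o[0][2])%90,o[1],np.linalg.norm(w-np.roll(w,-1,0),axis=1))
E
```

```text
top [0.606  0.1218] 86.95796728047881 0.0014210737845229803 [0.1028 0.0987 0.1004 0.0999]
top [0.6051 0.1231] 89.31320196296325 0.0009327383399647332 [0.0562 0.0546 0.0546 0.0546]
scene [0.608  0.1257] 86.63977806144275 0.002744929012319382 [0.104  0.0993 0.0945 0.0973]
scene [0.6048 0.1228] 88.56107580416048 0.002968867070150033 [0.0486 0.0549 0.0487 0.0562]
```

Request:
move_arm(increments=[-4, 2.5, 10, 0, 1, 0, 0, 30, 0, 1, 0, 0, 35, 0, 1, 0, 0, 30, 0, 1, 0, 0, 18, 0, 1, 0, 0, 8, 0, 1, 0, 0, 0, 0, 1, 0, 0, 0, 0, 1])

```text
time: 28.57
tool_pos: [0.454, 0.2947, 0.0514]
tool_rot: [0.0, 0.098, 0.995, 0.0]
contact_force: [0.4, 0.7, 0.9]
gripper_width: 1.0
grasp_force: 0.0
```

Request:
move_arm(increments=[0, 0, 4, 0, 1, 0, 0, 0, 0, 0.8, 0, 0, 0, 0, 0.7, 0, 0, 0, 0, 0.65, 0, 0, 0, 0, 0.6, 0, 0, 0, 0, 0.5, 0, 0, 0, 0, 0.5, 0, 0, 0, 0, 0.5])

```text
time: 29.23
tool_pos: [0.4543, 0.2955, 0.0493]
tool_rot: [0.001, 0.097, 0.995, 0.001]
contact_force: [-1.9, 0.2, 5.4]
gripper_width: 0.64
grasp_force: 62.0
```

Request:
move_arm(increments=[0, 0, 0, 0, 0.5, 0, 0, -5, 0, 0.5, 0, 0, -10, 0, 0.5, 0, 0, -25, 0, 0.5, 0, 0, -35, 0, 0.5, 0, 0, -35, 0, 0.5, 0, 0, -30, 0, 0.5, 0, 0, 0, 0, 0.5])

```text
time: 29.9
tool_pos: [0.4571, 0.2966, 0.1962]
tool_rot: [0.006, 0.097, 0.995, 0.004]
contact_force: [1.9, 1.1, -0.1]
gripper_width: 0.64
grasp_force: 64.3
```

```bash
python3 - <<'E'
from h import *
p,s,m=pose(); print(p.round(4),s['contact_force'],s['gripper_width'],s['grasp_force'])
plan([(.5,.1,.215,90),(.654,-.1145,.20,100)],step=38)
E
```

```text
[ 0.4571  0.2966  0.1962 78.8511] [ 1.9021153   1.09751554 -0.10923699] 0.6395454727106873 64.25787806510925
-> [ 0.5    0.1    0.215 90.   ] 6 rows
0 [-13.4, -30.8, -3.1, np.float64(-0.032)]
1 [-12.4, -31.2, -3.1, np.float64(-0.032)]
2 [-11.3, -31.5, -3.1, np.float64(-0.032)]
3 [-10.3, -31.9, -3.2, np.float64(-0.032)]
4 [-9.3, -32.2, -3.1, np.float64(-0.032)]
5 [-8.3, -32.6, -3.2, np.float64(-0.032)]
-> [  0.654   -0.1145   0.2    100.    ] 7 rows
6 [-22.1, -30.6, 2.1, np.float64(-0.025)]
7 [-21.3, -31.1, 2.2, np.float64(-0.025)]
0 [-20.5, -31.6, 2.1, np.float64(-0.025)]
1 [-19.7, -32.2, 2.2, np.float64(-0.025)]
2 [-18.9, -32.6, 2.1, np.float64(-0.025)]
3 [-18.1, -33.1, 2.2, np.float64(-0.025)]
4 [-17.3, -33.6, 2.1, np.float64(-0.025)]
end [ 0.654  -0.1145  0.2    99.8786]
```

Request:
move_arm(increments=[-7, -15, -3, 0, 0.5, -13.5, -31, -3, -0.032, 0.5, -12.5, -31, -3, -0.032, 0.5, -11.5, -31.5, -3, -0.032, 0.5, -10.5, -32, -3, -0.032, 0.5, -9.5, -32, -3, -0.032, 0.5, -8.5, -32.5, 0, -0.032, 0.5, -22, -30.5, 2, -0.025, 0.5])

```text
time: 30.57
tool_pos: [0.5218, 0.0501, 0.2032]
tool_rot: [-0.0, -0.012, 1.0, 0.0]
contact_force: [2.0, 0.3, -2.4]
gripper_width: 0.637
grasp_force: 64.3
```

Request:
move_arm(increments=[-21.5, -31, 2, -0.025, 0.5, -20.5, -31.5, 2, -0.025, 0.5, -19.5, -32, 2, -0.025, 0.5, -19, -32.5, 2, -0.025, 0.5, -18, -33, 2, -0.025, 0.5, -9, -16, 2, -0.025, 0.5, 0, 0, 0, 0, 0.5, 0, 0, 0, 0, 0.5])

```text
time: 31.23
tool_pos: [0.6435, -0.116, 0.1896]
tool_rot: [-0.001, -0.085, 0.996, 0.001]
contact_force: [-0.6, -0.0, -2.2]
gripper_width: 0.638
grasp_force: 64.3
```

```bash
python3 - <<'E'
from h import *
p,s,m=pose(); print(p.round(4),s['contact_force'],s['gripper_width'],s['grasp_force'])
plan([(.655,-.1145,p[2],100)],step=38)
E
```

```text
[ 0.6435 -0.116   0.1896 99.7658] [-0.63395443 -0.04863592 -2.18297038] 0.6382026655510161 64.30668354034424
-> [  0.655   -0.1145   0.1896 100.    ] 1 rows
0 [-11.6, -0.5, -0.0, np.float64(-0.004)]
end [ 0.655  -0.1145  0.1896 99.995 ]
```

Request:
move_arm(increments=[-6, 0, 5, 0, 0.5, -5.5, 0, 30, 0, 0.5, 0, 0, 35, 0, 0.5, 0, 0, 25, 0, 0.5, 0, 0, 14, 0, 0.5, 0, 0, 6, 0, 0.5, 0, 0, 0, 0, 0.5, 0, 0, 0, 0, 0.5])

```text
time: 31.9
tool_pos: [0.6564, -0.1133, 0.0778]
tool_rot: [0.001, -0.086, 0.996, -0.0]
contact_force: [-0.4, 0.8, -2.1]
gripper_width: 0.641
grasp_force: 64.4
```

Request:
move_arm(increments=[0, 0, 1, 0, 0.5, 0, 0, 1, 0, 0.5, 0, 0, 1, 0, 0.5, 0, 0, 0, 0, 0.5, 0, 0, 0, 0, 0.5])

```text
time: 32.32
tool_pos: [0.6557, -0.1136, 0.0737]
tool_rot: [0.0, -0.086, 0.996, -0.0]
contact_force: [-0.4, -0.3, -2.1]
gripper_width: 0.641
grasp_force: 64.4
```

Request:
move_arm(increments=[0, -1, 1, 0, 0.5, 0, 0, 1, 0, 0.5, 0, 0, 1, 0, 0.5, 0, 0, 1, 0, 0.5, 0, 0, 1, 0, 0.5, 0, 0, 1, 0, 0.5, 0, 0, 0, 0, 0.5, 0, 0, 0, 0, 0.5])

```text
time: 32.98
tool_pos: [0.6556, -0.1145, 0.067]
tool_rot: [-0.0, -0.086, 0.996, 0.0]
contact_force: [-0.5, 0.5, -1.6]
gripper_width: 0.64
grasp_force: 64.4
```

Request:
move_arm(increments=[0, 0, 1, 0, 0.5, 0, 0, 0.5, 0, 0.5, 0, 0, 0.5, 0, 0.5, 0, 0, 0, 0, 0.5, 0, 0, 0, 0, 0.5])

```text
time: 33.4
tool_pos: [0.6556, -0.1145, 0.0651]
tool_rot: [-0.0, -0.086, 0.996, -0.0]
contact_force: [-0.6, -0.3, -2.5]
gripper_width: 0.64
grasp_force: 64.4
```

Request:
move_arm(increments=[0, 0, 0.5, 0, 0.5, 0, 0, 0.5, 0, 0.5, 0, 0, 0, 0, 0.5, 0, 0, 0, 0, 0.5])

```text
time: 33.73
tool_pos: [0.6557, -0.1145, 0.0645]
tool_rot: [0.0, -0.086, 0.996, -0.0]
contact_force: [0.1, -0.5, -1.3]
gripper_width: 0.638
grasp_force: 64.6
```

Request:
move_arm(increments=[0, 0, 0.5, 0, 0.5, 0, 0, 0, 0, 0.5, 0, 0, 0, 0, 0.65, 0, 0, 0, 0, 0.7, 0, 0, 0, 0, 0.8, 0, 0, 0, 0, 1, 0, 0, 0, 0, 1, 0, 0, 0, 0, 1])

```text
time: 34.4
tool_pos: [0.6558, -0.1145, 0.0638]
tool_rot: [0.0, -0.086, 0.996, -0.0]
contact_force: [0.2, 0.5, 0.5]
gripper_width: 1.001
grasp_force: 0.0
```

Request:
move_arm(increments=[0, 0, -10, 0, 1, 0, 0, -30, 0, 1, 0, 0, -40, 0, 1, 0, 0, -35, 0, 1, 0, 0, -20, 0, 1, 0, 0, 0, 0, 1, 0, 0, 0, 0, 1])

```text
time: 34.98
tool_pos: [0.6569, -0.1148, 0.2019]
tool_rot: [0.002, -0.086, 0.996, -0.001]
contact_force: [0.2, 0.9, -0.4]
gripper_width: 1.0
grasp_force: 0.0
```

```bash
python3 - <<'E'
from h import *
p,s,m=pose(); print(p.round(4))
plan([(.470,-.3305,.2,97.06)],step=38)
a=grab('top','top8.png')['image']; grab('scene','scene8.png')
E
```

```text
[ 0.6569 -0.1148  0.2019 99.8677]
-> [ 0.47   -0.3305  0.2    97.06  ] 8 rows
0 [27.6, -22.6, 0.2, np.float64(0.006)]
1 [27.5, -22.7, 0.2, np.float64(0.006)]
2 [27.4, -22.9, 0.2, np.float64(0.006)]
3 [27.2, -23.0, 0.3, np.float64(0.006)]
4 [27.1, -23.2, 0.2, np.float64(0.006)]
5 [26.9, -23.4, 0.3, np.float64(0.006)]
6 [26.8, -23.5, 0.2, np.float64(0.006)]
7 [26.7, -23.7, 0.3, np.float64(0.006)]
end [ 0.47   -0.3305  0.2    97.1175]
```

Request:
move_arm(increments=[14, -11.5, 0, 0, 1, 27.5, -22.5, 0, 0.006, 1, 27.5, -22.5, 0, 0.006, 1, 27.5, -23, 0, 0.006, 1, 27, -23, 0, 0.006, 1, 27, -23, 0, 0.006, 1, 27, -23.5, 0, 0.006, 1, 27, -23.5, 0, 0.006, 1])

```text
time: 35.75
tool_pos: [0.478, -0.3167, 0.1961]
tool_rot: [-0.001, -0.065, 0.998, 0.001]
contact_force: [0.2, 0.0, 0.3]
gripper_width: 1.004
grasp_force: 0.0
```

Request:
move_arm(increments=[13, -12, 0, 0.006, 1, 0, 0, 0, 0, 1, 0, 0, 0, 0, 1, 0, 0, 0, 0, 1])

```text
time: 36.08
tool_pos: [0.4688, -0.3292, 0.1972]
tool_rot: [-0.001, -0.062, 0.998, 0.001]
contact_force: [-0.8, -0.1, 0.3]
gripper_width: 1.002
grasp_force: 0.0
```

```bash
python3 - <<'E'
from h import *
p,s,m=pose(); print(p.round(4))
plan([(.470,-.3305,p[2],97.06)],step=38)
E
```

```text
[ 0.4688 -0.3292  0.1972 97.1349]
-> [ 0.47   -0.3305  0.1972 97.06  ] 1 rows
0 [-1.0, -1.4, -0.0, np.float64(0.001)]
end [ 0.47   -0.3305  0.1972 97.0776]
```

Request:
move_arm(increments=[-1, -1.5, 15, 0, 1, 0, 0, 35, 0, 1, 0, 0, 38, 0, 1, 0, 0, 35, 0, 1, 0, 0, 18, 0, 1, 0, 0, 10, 0, 1, 0, 0, 2, 0, 1, 0, 0, 0, 0, 1])

```text
time: 36.75
tool_pos: [0.4707, -0.3309, 0.0456]
tool_rot: [-0.0, -0.063, 0.998, 0.0]
contact_force: [0.3, -0.1, 1.0]
gripper_width: 0.999
grasp_force: 0.0
```

Request:
move_arm(increments=[0, 0, 0, 0, 0.7, 0, 0, 0, 0, 0.55, 0, 0, 0, 0, 0.48, 0, 0, 0, 0, 0.42, 0, 0, 0, 0, 0.35, 0, 0, 0, 0, 0.3, 0, 0, 0, 0, 0.3, 0, 0, 0, 0, 0.3])

```text
time: 37.42
tool_pos: [0.4709, -0.332, 0.0476]
tool_rot: [0.001, -0.062, 0.998, -0.001]
contact_force: [-1.5, 1.6, 5.7]
gripper_width: 0.42
grasp_force: 59.7
```

Request:
move_arm(increments=[0, 0, -5, 0, 0.3, 0, 0, -10, 0, 0.3, 0, 0, -25, 0, 0.3, 0, 0, -35, 0, 0.3, 0, 0, -40, 0, 0.3, 0, 0, -30, 0, 0.3, 0, 0, -15, 0, 0.3, 0, 0, 0, 0, 0.3])

```text
time: 38.08
tool_pos: [0.4722, -0.3335, 0.2123]
tool_rot: [0.004, -0.062, 0.998, -0.004]
contact_force: [-0.2, 0.1, -1.8]
gripper_width: 0.417
grasp_force: 60.3
```

```bash
python3 - <<'E'
from h import *
a=cv2.imread('pics/top8.png'); g=cv2.imread('pics/scene8.png')
A=cv2.resize(a[190:265,185:260],None,fx=5.3,fy=5.3,interpolation=cv2.INTER_CUBIC); B=cv2.resize(g[230:305,350:425],None,fx=5.3,fy=5.3,interpolation=cv2.INTER_CUBIC)
cv2.imwrite('pics/v8.png',np.hstack([A,B]))
p,s,m=pose(); print(p.round(4),s['contact_force'],s['gripper_width'])
plan([(.459,.2935,.2,78.7)],step=38)
E
```

```text
[ 0.4722 -0.3335  0.2123 97.1124] [-0.24169926  0.05669187 -1.77193014] 0.41674301695462385
-> [ 0.459   0.2935  0.2    78.7   ] 17 rows
0 [-3.8, 36.7, 0.7, np.float64(0.019)]
1 [-3.1, 36.8, 0.7, np.float64(0.019)]
2 [-2.4, 36.8, 0.7, np.float64(0.019)]
3 [-1.7, 36.9, 0.7, np.float64(0.019)]
4 [-1.0, 36.9, 0.7, np.float64(0.019)]
5 [-0.3, 36.9, 0.7, np.float64(0.019)]
6 [0.4, 36.9, 0.7, np.float64(0.019)]
7 [1.1, 36.9, 0.7, np.float64(0.019)]
0 [1.8, 36.8, 0.7, np.float64(0.019)]
1 [2.5, 36.8, 0.7, np.float64(0.019)]
2 [3.2, 36.7, 0.8, np.float64(0.019)]
3 [3.9, 36.7, 0.7, np.float64(0.019)]
4 [4.6, 36.6, 0.8, np.float64(0.019)]
5 [5.3, 36.5, 0.7, np.float64(0.019)]
6 [6.0, 36.4, 0.8, np.float64(0.019)]
7 [6.7, 36.3, 0.7, np.float64(0.019)]
0 [7.3, 36.1, 0.8, np.float64(0.019)]
end [ 0.459   0.2935  0.2    78.6059]
```

View pics/v8.png

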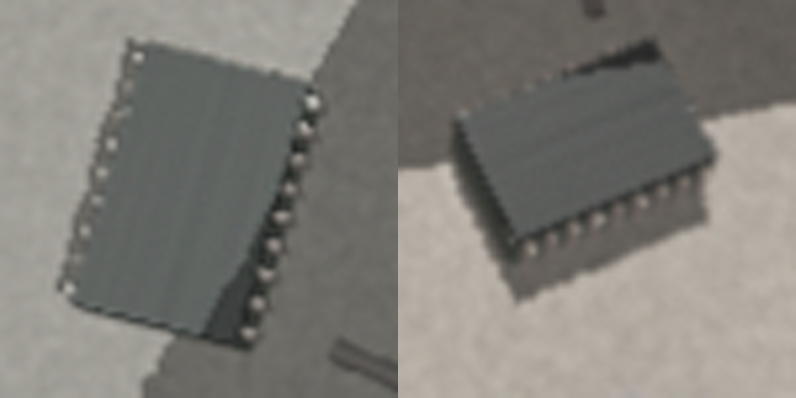

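v8: the chiller top is clear. Corners: top view (138,42), (308,82), (245,347), (72,303), scene half (457,118), (657,45), (713,158), (517,240). Carrying the long rack over while I refine the target.

```bash
python3 - <<'E'
from h import *
np.set_printoptions(precision=4,suppress=True)
A=np.array([(138,42),(308,82),(245,347),(72,303)])/5.3067-.4+[185,190]
B=(np.array([(457,118),(657,45),(713,158),(517,240)])-[398,0])/5.3067-.4+[350,230]
for c,p in (('top',A),('scene',B)):
    w=unproj(c,p,.045); o=rect(w,.118,.074); print(c,o[0][:2],np.degrees(o[0][2]),o[1],np.linalg.norm(w-np.roll(w,-1,0),axis=1))
E
```

```text
top [0.4579 0.2932] -9.856773730734464 0.0019319556583782301 [0.0764 0.1172 0.0766 0.1161]
scene [0.4602 0.2958] -12.84266440842803 0.002273575550443842 [0.1174 0.069  0.1144 0.0729]
```

Request:
move_arm(increments=[-2, 18, 0, 0.01, 0.3, -3, 37, 1, 0.019, 0.3, -3, 37, 1, 0.019, 0.3, -2, 37, 1, 0.019, 0.3, -1, 37, 1, 0.019, 0.3, -1, 37, 1, 0.019, 0.3, 0, 37, 1, 0.019, 0.3, 1, 37, 1, 0.019, 0.3])

```text
time: 38.75
tool_pos: [0.4626, -0.0523, 0.1967]
tool_rot: [-0.001, 0.01, 1.0, 0.0]
contact_force: [0.0, 1.0, -2.0]
gripper_width: 0.415
grasp_force: 60.4
```

Request:
move_arm(increments=[2, 37, 0, 0.019, 0.3, 2.5, 37, 0, 0.019, 0.3, 3, 37, 0, 0.019, 0.3, 4, 37, 0, 0.019, 0.3, 4.5, 36.5, 0, 0.019, 0.3, 5, 36.5, 0, 0.019, 0.3, 6, 36.5, 0, 0.019, 0.3, 6.5, 36, 0, 0.019, 0.3])

```text
time: 39.42
tool_pos: [0.4541, 0.2429, 0.1968]
tool_rot: [-0.001, 0.086, 0.996, -0.001]
contact_force: [1.1, 0.6, -0.6]
gripper_width: 0.42
grasp_force: 60.4
```

Request:
move_arm(increments=[5, 25, 0, 0.019, 0.3, 3, 12, 0, 0.01, 0.3, 0, 0, 0, 0, 0.3, 0, 0, 0, 0, 0.3, 0, 0, 0, 0, 0.3])

```text
time: 39.83
tool_pos: [0.4537, 0.2783, 0.1974]
tool_rot: [-0.001, 0.1, 0.995, -0.001]
contact_force: [-0.2, 0.6, -1.5]
gripper_width: 0.423
grasp_force: 60.5
```

```bash
python3 - <<'E'
from h import *
L=np.array([(313,102),(304,128),(297,159),(289,187),(281,216),(274,245),(266,273),(257,302),(249,333)])/5.3067-.4+[185,190]
M=np.array([(138,58),(68,288)])/5.3067-.4+[185,190]
for z,P in ((.03,L),(.03,M)):
    w=unproj('top',P,z); print(np.degrees(np.arctan(np.polyfit(w[:,0],w[:,1],1)[0])))
# robust line fit on scene+top for heater rack omitted
p,s,m=pose(); print(p.round(4)); plan([(.460,.294,p[2],79)])
E
```

```text
-11.11875107963075
-11.947232782942137
[ 0.4537  0.2783  0.1974 78.5376]
-> [ 0.46    0.294   0.1974 79.    ] 1 rows
0 [-3.0, 16.6, -0.0, np.float64(-0.008)]
end [ 0.4599  0.294   0.1974 78.9959]
```

Request:
move_arm(increments=[-1.5, 8.5, 5, 0, 0.3, -1.5, 8, 30, 0, 0.3, 0, 0, 38, 0, 0.3, 0, 0, 32, 0, 0.3, 0, 0, 18, 0, 0.3, 0, 0, 8, 0, 0.3, 0, 0, 2, 0, 0.3, 0, 0, 0, 0, 0.3])

```text
time: 40.5
tool_pos: [0.4609, 0.2946, 0.0659]
tool_rot: [0.0, 0.1, 0.995, 0.0]
contact_force: [0.6, -0.0, -1.1]
gripper_width: 0.417
grasp_force: 60.5
```

Request:
move_arm(increments=[0, 0, 1, 0, 0.3, 0, 0, 1, 0, 0.3, 0, 0, 1, 0, 0.3, 0, 0, 0, 0, 0.3, 0, 0, 0, 0, 0.3])

```text
time: 40.92
tool_pos: [0.4608, 0.295, 0.0634]
tool_rot: [0.0, 0.1, 0.995, 0.0]
contact_force: [-0.7, 0.6, -1.0]
gripper_width: 0.419
grasp_force: 60.5
```

```bash
python3 - <<'E'
from h import *
p,s,m=pose(); print(p.round(4)); plan([(.460,.294,p[2],78.7)])
E
```

```text
[4.60800e-01 2.95000e-01 6.34000e-02 7.85562e+01]
-> [4.60e-01 2.94e-01 6.34e-02 7.87e+01] 1 rows
0 [0.6, -1.1, -0.0, np.float64(-0.003)]
end [4.60000e-01 2.94000e-01 6.34000e-02 7.87281e+01]
```

Request:
move_arm(increments=[0.5, -1, 2, 0, 0.3, 0, 0, 2, 0, 0.3, 0, 0, 2, 0, 0.3, 0, 0, 1, 0, 0.3, 0, 0, 1, 0, 0.3, 0, 0, 0, 0, 0.3, 0, 0, 0, 0, 0.3])

```text
time: 41.5
tool_pos: [0.4597, 0.2939, 0.0546]
tool_rot: [-0.0, 0.1, 0.995, -0.0]
contact_force: [0.3, -0.2, -1.6]
gripper_width: 0.42
grasp_force: 60.5
```

Request:
move_arm(increments=[0, 0, 1, 0, 0.3, 0, 0, 0.5, 0, 0.3, 0, 0, 0, 0, 0.3, 0, 0, 0, 0, 0.3])

```text
time: 41.83
tool_pos: [0.4598, 0.2939, 0.0532]
tool_rot: [-0.0, 0.1, 0.995, -0.0]
contact_force: [-0.0, -0.0, -1.7]
gripper_width: 0.418
grasp_force: 60.5
```

Request:
move_arm(increments=[0, 0, 0.5, 0, 0.3, 0, 0, 0.5, 0, 0.3, 0, 0, 0, 0, 0.3, 0, 0, 0, 0, 0.3])

```text
time: 42.17
tool_pos: [0.4599, 0.294, 0.0527]
tool_rot: [0.0, 0.1, 0.995, 0.0]
contact_force: [-1.1, -0.7, 2.3]
gripper_width: 0.42
grasp_force: 60.9
```

Touched. Releasing and retreating clear of the view.

Request:
move_arm(increments=[0, 0, 0, 0, 0.48, 0, 0, 0, 0, 0.55, 0, 0, 0, 0, 0.7, 0, 0, 0, 0, 1, 0, 0, 0, 0, 1, 0, 0, 0, 0, 1])

```text
time: 42.67
tool_pos: [0.4598, 0.2939, 0.0522]
tool_rot: [0.0, 0.1, 0.995, 0.0]
contact_force: [-0.1, 0.2, 0.5]
gripper_width: 1.0
grasp_force: 0.0
```

Request:
move_arm(increments=[0, 0, -10, 0, 1, 0, 0, -30, 0, 1, 0, 0, -40, 0, 1, 0, 0, -40, 0, 1, 0, 0, -40, 0, 1, 0, 0, -20, 0, 1, 0, 30, 0, 0, 1, 0, 40, 0, 0, 1])

```text
time: 43.33
tool_pos: [0.4755, 0.3625, 0.2372]
tool_rot: [0.003, 0.101, 0.995, 0.002]
contact_force: [1.6, -1.1, -0.3]
gripper_width: 1.0
grasp_force: 0.0
```

Request:
move_arm(increments=[0, 40, 0, 0, 1, 0, 40, 0, 0, 1, 0, 20, 0, 0, 1, 0, 0, 0, 0, 1, 0, 0, 0, 0, 1])

```text
time: 43.75
tool_pos: [0.4933, 0.4612, 0.2323]
tool_rot: [-0.0, 0.099, 0.995, -0.0]
contact_force: [-0.1, -0.4, 0.1]
gripper_width: 1.003
grasp_force: 0.0
```

```bash
python3 - <<'E'
from h import *
a=grab('top','top9.png')['image']; g=grab('scene','scene9.png')['image']; S=5
def bx(im,x,y,w=79,h=60): return cv2.resize(im[y:y+h,x:x+w],None,fx=S,fy=S,interpolation=cv2.INTER_CUBIC)
A=bx(a,185,193); B=bx(a,260,133); C=bx(a,363,118); D=bx(g,350,232)
c=np.vstack([np.hstack([A,B]),np.hstack([C,D])]); print(c.shape); cv2.imwrite('pics/v9.png',c)
E
```

```text
(600, 790, 3)
```

View pics/v9.png

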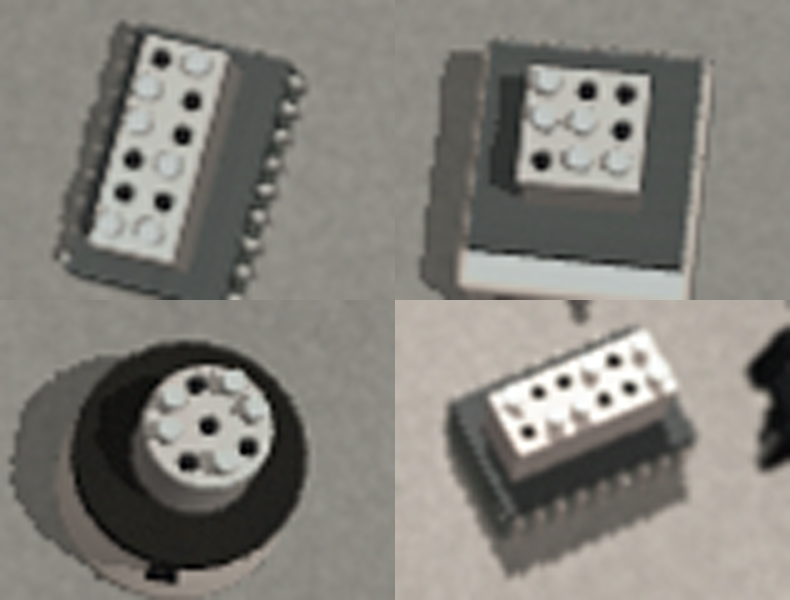

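```bash
python3 - <<'E'
from h import *
np.set_printoptions(precision=4,suppress=True)
f=lambda L,o,u:(np.array(L)-o)/5-.4+u
for n,c,p,z,d in [('long','top',f([(147,33),(232,50),(180,265),(92,242)],[0,0],[185,193]),.087,(.096,.038)),
('sq','top',f([(531,64),(650,72),(641,193),(522,181)],[395,0],[260,133]),.112,(.054,.054)),
('plate','top',f([(491,42),(713,62),(683,270),(467,248)],[395,0],[260,133]),.07,(.1,.1)),
('long','scene',f([(487,395),(637,328),(680,390),(518,455)],[395,300],[350,232]),.087,(.096,.038))]:
    w=unproj(c,p,z); o=rect(w,*d); print(n,c,o[0][:2],np.degrees(o[0][2]),o[1],np.linalg.norm(w-np.roll(w,-1,0),axis=1))
print('round',unproj('top',f([(206,427)],[0,300],[363,118]),.102),'shaker',unproj('top',f([(190,456)],[0,300],[363,118]),.06))
E
```

```text
long top [0.4601 0.2931] -9.646896951714417 0.001031592247895211 [0.0387 0.0976 0.04   0.0954]
sq top [0.606  0.1216] 87.97872678518311 0.0009242240739342915 [0.053  0.0557 0.0527 0.0539]
plate top [0.6055 0.1218] 86.11639544412358 0.0014950293459742676 [0.1032 0.0998 0.0989 0.0986]
long scene [0.4613 0.2952] -10.579692280891905 0.0018293297090818535 [0.0933 0.0418 0.0972 0.0373]
round [[ 0.6538 -0.1143]] shaker [[ 0.6536 -0.1143]]
```

The final views show all three racks in place and upright: long rack on the chiller, square on the heater, round on the shaker. Each is within about 2 mm of its plate centre and 2° of square. Handing in.

```bash
python3 -c "
from plant import manip
print(manip.job_done())"
```

```text
the job is handed in; nothing more can be done
None
```

The job is handed in: the square rack is on the heater, the round on the shaker and the long on the chiller, upright, within about 2 mm of centre and 2° of square by camera, though my first grasp of the square rack was bad (it hung off-centre and may have tilted in the air before I set it back on the shaker and regrasped).

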